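# Unstack the clock parts and empty the assembly stand

## Robot

A 6-joint arm with a two-finger parallel gripper is mounted at the origin on the work surface. World frame = base frame: x ahead of the robot, y to its left, z up, the work surface at z = 0. Lengths are in m, angles in rad, forces in N, time in s.
With the tool pointing down it reaches from about 0.375 to 0.9 m from the base axis. Payload 3.1 kg.
Tool frame: the origin (TCP) lies midway between the tips of the shut fingers; the grasp point (between the pads) lies 19 mm behind it (grip_depth is the distance from the TCP to the grasp point, in m); y points along the fingers, z is the direction in which the jaws open and shut, and the axes are right-handed (so a half turn about y gives the same grasp; the last joint's range is limited). The gripper opens to 85 mm and grips with 20 to 120 N. Pads are 22 mm wide; open, the fingers measure 114 mm over their backs; the gripper's body (76 mm by 85 mm) begins 54 mm behind the grasp point. The pads swing forward as they close: fully open they stand 13 mm farther back than shut.
Start: joints at [1.071, 0.527, 1.433, -0, 1.181, -0.178], TCP at [0.197, 0.593, 0.231] pointing down, gripper open.
Joint ranges: [-3.08, 3.08], [-0.75, 2.2], [0.22, 2.44], [-1.43, 4.57], [0, 2.65], [-2.85, 2.85]. Speed limits (rad/s): [2.79, 2.79, 3.14, 3.14, 3.14, 3.14].

## Interface

Orientations are given as a unit quaternion [x, y, z, w].
In Python, from station import sense, snapshot, camera_model, sign_off, grip_depth gives the robot as it stands.
- The arm moves only by the tool play_rows, never from a script. Its argument "deltas" is a list of rows, each a list of 6 numbers: the shift along the tool's x, y, z in m, then the turn, a rotation vector about the tool's x, y, z in rad. A call has 1 to 12 rows; each row is the pose to reach, as a shift and turn from the pose commanded when the call began, along the tool's axes at that moment; what a row does not reach only later rows make up. A row lasts 1/10 s, in which the tool goes at most 50 mm and 8.59 degrees, less where a joint would pass 70% of its speed; a pose out of reach is approached as far as the arm can. A call with a gripper value outside its range is refused whole. "gripper" is the finger opening in m, from 0 to 0.0854, set as the call begins (left out, the last holds). The fingers move at their own pace and stop on an object; "force" is the grip in N (left out, the last holds). Time passes only in rows, so rows that repeat a pose let the fingers close. It gives the time, the measured TCP pose, the force and the opening at its end, in the units of the state.
- sense(): the state, without advancing time (a new reading comes with each control period).
- snapshot(name): name is "scene" or "top"; returns the picture (420x560x3 uint8, red, green, blue); there is no depth.
- camera_model(name): a dict with "fx", "fy", "cx", "cy" (pixels), "camera_from_world" (4x4, takes a point from world to camera coordinates). Camera axes: x right, y up, looking along -z (the intrinsics and any distortion apply to the point x, -y, -z); pixel columns grow to the right and rows downward; lengths in m; the calibration is good to about 2 mm. A picture is of the moment at which its call begins. camera_model takes no time and is no camera call.
- sign_off(): hands the job in, once; it reports no verdict.
The state is a dict: "t": time; "q": joint angles; "qd": joint speeds; "tau": joint torques, N m; "tcp_pos": TCP position; "tool_rot": TCP orientation; "force": force on the tool from outside, world axes, zero at the start; "ft_torque": the same for the moment, N m; "finger_gap": opening from 0.0 (shut) to 1.0 (fully open).
Only numpy, scipy, OpenCV 4.12 (cv2) and the standard library are available. Lean on these libraries where they do the work, as an engineer would, in place of code of your own. Each camera call takes 0.05 s, during which the arm holds its last target.

## Task

Take the stack on the assembly stand apart from the top down, one part at a time: first the copper lantern pinion onto the middle of the white disc, then the dark steel wheel onto the middle of the green disc, then the brass barrel onto the middle of the blue disc. Last, draw the spring cassette by its red grip out of the stand's open front and lay it flat in the middle of the black mat, lengthwise along the mat (either way round). Set every part down gently and right side up, without dropping it, and leave the green glass dome where it stands.

Things in the scene. Friction and masses are not known exactly. Their poses are not given: they have to be found in the camera images.
- pinion: Lantern pinion: small upright copper-coloured cylinder (two copper end discs with thin steel pins between them), 22 mm diameter, 32 mm high, 40 g. It stands at the top of the stack, on the wheel. Origin: centre of its underside; z up.
- wheel: Dark steel toothed wheel lying flat, 42 mm diameter over the teeth, 16 mm thick, flat top, 110 g. It lies on the barrel, under the pinion. Origin: centre of its underside; z up.
- barrel: Brass going barrel lying flat: drum 54 mm diameter, 26 mm high in all, with a toothed flange of 64 mm diameter on its lowest 5 mm (grip it above the flange); flat top, 220 g. It lies on the stand's roof, under the wheel. Origin: centre of its underside; z up.
- cassette: Flat spring cassette, 116 mm long, 90 g. Origin: mid-length on its underside; x lengthwise, z up. Dark steel case (44 wide, 20 high) at x +10 to +58 mm, inside the stand. A tongue (10 wide, z 6 to 14) leads out to an upright red grip block at x -58 to -40 (18 x 14 wide, z 0 to 36), to lift and carry it by. It comes out only straight along its own -x, by at least 78 mm.
- stand: Fixed grey aluminium stand, 84 x 84 mm, 42 mm high; its flat roof (36 to 42 mm) carries the stack. Origin: centre of its underside; z up. Open only at its -x side (front edge x = -42 mm): opening 60 mm wide, from its floor at 8 mm up to 36 mm. At the start the cassette lies on that floor, nearly parallel, its origin about 25 mm to the -x side.
- white_disc: Fixed white ceramic disc on the bench, 60 mm diameter, 4 mm thick: place of the pinion. Origin: centre of its underside; its top is 4 mm above that.
- green_disc: Fixed green disc on the bench, 76 mm diameter, 4 mm thick: place of the wheel. Origin: centre of its underside.
- blue_disc: Fixed blue disc on the bench, 92 mm diameter, 4 mm thick: place of the barrel. Origin: centre of its underside.
- black_mat: Fixed black rubber mat on the bench, 130 mm long (its x axis) by 66 mm wide (y), 4 mm thick: place of the cassette. Origin: centre of its underside.
- dome: Loose green glass dome with a small knob, 80 mm diameter, 102 mm high, 350 g; to be left alone. Origin: centre of its underside. A fixed copper dish of keys (104 mm across, 24 mm high) stands on the bench's other side.
Mind the look-alikes: they are no part of the job. Several things have the shape of the wheel; the one meant has the colours described above. Of the things that look like the barrel, the smaller one is meant.

How it is judged:
On the way, in this order (a step that is already met when the one before it is completed fails the run):
1. the copper lantern pinion rests released and upright in the middle of the white disc (horizontal distance between pinion and white_disc below 0.01 m and z of pinion in the frame of white_disc between 0.001 and 0.008 m and angle between pinion's own z axis and vertical below 0.1 rad and linear speed of pinion below 0.03 m/s and contact force between the fingers and pinion below 0.1 N), for 0.2 s.
2. the dark steel wheel rests released and upright in the middle of the green disc (horizontal distance between wheel and green_disc below 0.012 m and z of wheel in the frame of green_disc between 0.001 and 0.008 m and angle between wheel's own z axis and vertical below 0.1 rad and linear speed of wheel below 0.03 m/s and contact force between the fingers and wheel below 0.1 N), for 0.2 s.
3. the brass barrel rests released and upright in the middle of the blue disc (horizontal distance between barrel and blue_disc below 0.012 m and z of barrel in the frame of blue_disc between 0.001 and 0.008 m and angle between barrel's own z axis and vertical below 0.1 rad and linear speed of barrel below 0.03 m/s and contact force between the fingers and barrel below 0.1 N), for 0.2 s.
4. the spring cassette rests released and upright in the middle of the black mat (horizontal distance between cassette and black_mat below 0.015 m and z of cassette in the frame of black_mat between 0.001 and 0.008 m and angle between cassette's own z axis and vertical below 0.1 rad and linear speed of cassette below 0.03 m/s and contact force between the fingers and cassette below 0.1 N and angle between the x axis of cassette and the x axis of black_mat, either way round below 0.26 rad), for 0.2 s.
At the end, for the whole second after the job is handed in: Pinion on the white disc (centres within 10 mm), wheel on the green disc and barrel on the blue disc (within 12 mm), cassette on the black mat (middles within 15 mm, lengthwise within 15 degrees, either way round); all lie on their place's top, right side up within 6 degrees, at rest and released (all of step 1 and all of step 2 and all of step 3 and all of step 4); the robot touches nothing.
It fails at once if the green glass dome is shifted by more than 20 mm or tipped (distance of dome from where it was at the start of the episode above 0.02 m or angle between dome's own z axis and vertical above 0.25 rad).
It fails at once if a part is dropped (falls free faster than 0.7 m/s, some 25 mm) ((linear speed of pinion above 0.7 m/s and contact force between the fingers and pinion below 0.05 N) or (linear speed of wheel above 0.7 m/s and contact force between the fingers and wheel below 0.05 N) or (linear speed of barrel above 0.7 m/s and contact force between the fingers and barrel below 0.05 N) or (linear speed of cassette above 0.7 m/s and contact force between the fingers and cassette below 0.05 N)).
It also fails if it takes over 112 s, if anything falls off the work surface, if the arm or the gripper's body presses on something with over 40 N, if the wrist force passes 120 N, or if a joint passes its speed limit or range.

## Working session

There is one attempt and no reset: what is moved stays moved. The work goes in short steps, Python scripts to look and compute and a tool call to move; the robot and the scene stay as the last step left them, time stands still between calls to the robot, and variables do not carry over. Pictures are saved under pics/ and viewed, and the job is handed in when it is done.

Besides the shell and the picture viewer there is one more tool, called after ">>>" as a command line: name --pt "numbers of a row" for each row, then --argument value for the rest. play_rows: Moves the arm, as the interface text tells. Its arguments: {"type":"object","properties":{"deltas":{"type":"array"},"gripper":{"type":"number"},"force":{"type":"number"}},"required":["deltas"]}

```bash
mkdir -p pics; ls
python3 - <<'E'
from station import *
import cv2
for n in("scene","top"):
    im=snapshot(n); cv2.imwrite(f"pics/{n}0.png",im[:,:,::-1]); m=camera_model(n); print(n,m)
s=sense();print({k:s[k] for k in("t","tcp_pos","tool_rot","finger_gap","force")},grip_depth)
E
```

```text
pics
scene {'fx': 501.1905798103063, 'fy': 501.1905798103063, 'cx': 282.1531148258966, 'cy': 212.1555282754742, 'camera_from_world': array([[-0.28777338,  0.95767905,  0.00610821,  0.18531736],
       [-0.50497707, -0.15715393,  0.84870537,  0.21844951],
       [ 0.81374728,  0.24115031,  0.52883068, -1.52681934],
       [ 0.        ,  0.        ,  0.        ,  1.        ]])}
top {'fx': 457.6801856393067, 'fy': 457.6801856393067, 'cx': 286.38769518246653, 'cy': 205.5501430157594, 'camera_from_world': array([[-0.01588702, -0.99984618, -0.00743054,  0.00635667],
       [ 0.9920548 , -0.01668991,  0.1246945 , -0.57499112],
       [-0.12479934, -0.00539048,  0.99216736, -1.18774823],
       [ 0.        ,  0.        ,  0.        ,  1.        ]])}
{'t': 0.1, 'tcp_pos': array([0.19672955, 0.59255573, 0.23040822]), 'tool_rot': array([ 0.69869383, -0.11318459,  0.11269552, -0.69736354]), 'finger_gap': 0.9998990528314433, 'force': array([-0.40146643, -0.48574025,  1.02797729])} 0.0187
```

View pics/scene0.png

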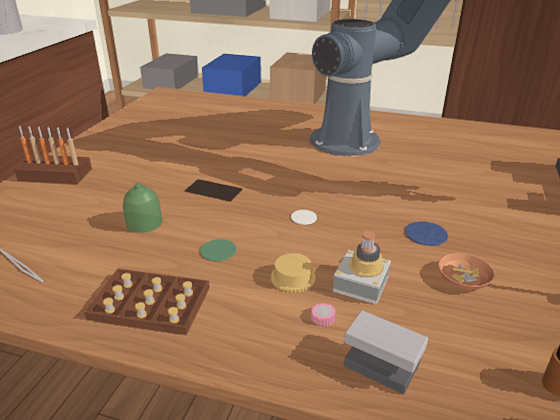

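View pics/top0.png

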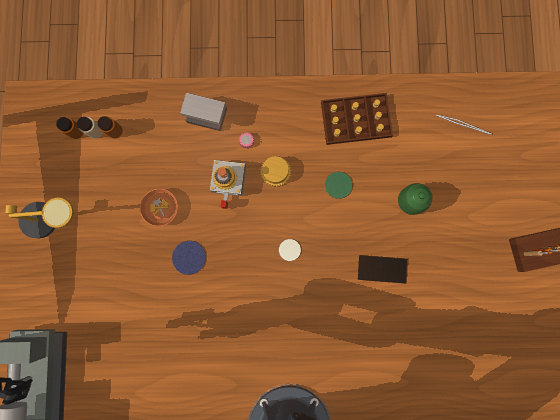

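The top view shows the stand with the stack at (227,177) and the red grip at (224,203). The discs are white at (290,250), green at (339,185) and blue at (189,257). The mat is at (383,269) and the dome at (415,199). The look-alikes are a bigger brass barrel at (276,170) and a pink wheel at (247,140). I'll enlarge the stack in both views.

```bash
cat > h.py <<'E'
import numpy as np,cv2
from station import *
def ray(n,uv):
    m=camera_model(n);M=m["camera_from_world"];R=M[:3,:3];c=-R.T@M[:3,3]
    d=np.array([(uv[0]-m["cx"])/m["fx"],-(uv[1]-m["cy"])/m["fy"],-1.]);return c,R.T@d
def onz(n,uv,z):
    c,d=ray(n,uv);return c+d*(z-c[2])/d[2]
def proj(n,p):
    m=camera_model(n);M=m["camera_from_world"];q=M[:3,:3]@np.asarray(p)+M[:3,3]
    return m["cx"]+m["fx"]*q[0]/-q[2], m["cy"]-m["fy"]*q[1]/-q[2]
def blobs(im,f,box=None,amin=15):
    """f(h,s,v) mask; returns list of (area,centroid,contour)"""
    h,s,v=[a.astype(int) for a in cv2.split(cv2.cvtColor(im,cv2.COLOR_RGB2HSV))]
    k=f(h,s,v).astype(np.uint8)
    if box: 
        z=np.zeros_like(k);x0,y0,x1,y1=box;z[y0:y1,x0:x1]=1;k*=z
    cs,_=cv2.findContours(k,cv2.RETR_EXTERNAL,cv2.CHAIN_APPROX_NONE)
    o=[]
    for c in cs:
        t=np.zeros_like(k);cv2.drawContours(t,[c],-1,1,-1);ys,xs=np.nonzero(t)
        if len(xs)>=amin:o.append((len(xs),(xs.mean(),ys.mean()),c))
    return sorted(o,key=lambda a:-a[0])
def crop(im,box,k,fn):
    x0,y0,x1,y1=box;cv2.imwrite("pics/"+fn,cv2.resize(im[y0:y1,x0:x1,::-1],None,fx=k,fy=k,interpolation=cv2.INTER_CUBIC))
E
python3 - <<'E'
import cv2,numpy as np
from h import crop
s=cv2.imread("pics/scene0.png")[:,:,::-1];t=cv2.imread("pics/top0.png")[:,:,::-1]
def cr(im,box):
    x0,y0,x1,y1=box;return cv2.resize(im[y0:y1,x0:x1,::-1],(400,400),interpolation=cv2.INTER_CUBIC)
cv2.imwrite("pics/c0.png",np.hstack([cr(s,(325,225,405,305)),cr(t,(195,140,265,210))]))
E
```

```text
(no output)
```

View pics/c0.png

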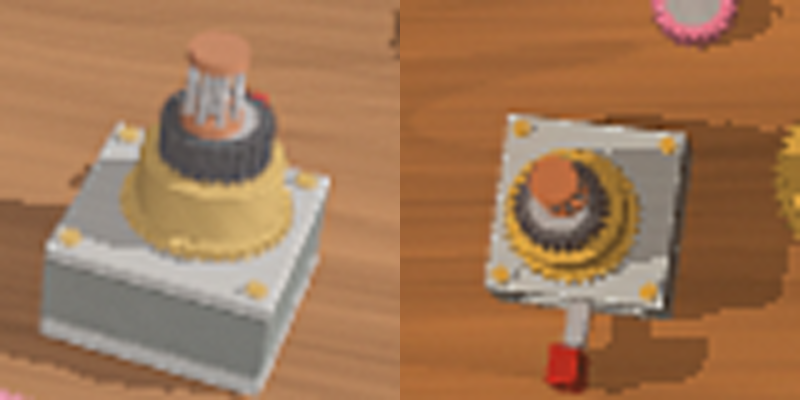

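The crop confirms the stack: copper pinion (top at about (222.6,171.5) in the top view), dark-toothed wheel and small brass barrel. The red grip points towards the robot. Next I'll measure the positions.

```bash
cat > m0.py <<'E'
from h import *
T=cv2.imread("pics/top0.png")[:,:,::-1].copy();S=cv2.imread("pics/scene0.png")[:,:,::-1].copy()
P=lambda a:np.round(a,4)
def ell(c): (x,y),ax,an=cv2.fitEllipse(c);return (x,y),ax
def rep(nm,im,cam,f,box,z):
    for a,c,ct in blobs(im,f,box)[:2]:
        r=cv2.minAreaRect(ct);print(nm,cam,a,P(c),P(onz(cam,c,z)[:2]),"rect",np.round(r[1],1))
white=lambda h,s,v:(s<60)&(v>190); green=lambda h,s,v:(h>45)&(h<90)&(s>80); blue=lambda h,s,v:(h>105)&(h<130)&(s>90); black=lambda h,s,v:(v<45)
red=lambda h,s,v:((h<4)|(h>174))&(s>180)&(v>90)
copper=lambda h,s,v:(h>=4)&(h<13)&(s>110)&(v>150)
rep("white",T,"top",white,(270,230,310,270),.004);rep("white",S,"scene",white,(285,205,325,230),.004)
rep("green",T,"top",green,(315,165,360,205),.004);rep("green",S,"scene",green,(190,235,245,265),.004)
rep("blue",T,"top",blue,(160,230,220,285),.004);rep("blue",S,"scene",blue,(395,215,455,250),.004)
rep("mat",T,"top",black,(350,245,420,295),.004);rep("mat",S,"scene",black,(175,170,250,205),.004)
rep("dome",T,"top",green,(390,175,440,220),.04)
rep("red",T,"top",red,(210,190,240,215),.044)
rep("pin",T,"top",copper,(212,160,236,186),.116);rep("pin",S,"scene",copper,(355,228,380,245),.116)
E
python3 m0.py
```

```text
white top 362 [289.4227 249.5746] [ 0.4586 -0.0092] rect [20.9 20.9]
white scene 306 [303.8105 216.6144] [ 0.4606 -0.0032] rect [14. 25.]
green top 557 [338.1598 184.614 ] [ 0.6348 -0.1466] rect [25. 26.]
blue top 15 [176.6 267.4] [0.4155 0.2966] rect [14.2  2.3]
blue scene 736 [426.0068 233.0774] [0.4462 0.2692] rect [22. 40.]
mat top 436 [396.117 269.75 ] [ 0.3999 -0.2955] rect [33.1 23.9]
dome top 800 [414.5962 198.5988] [ 0.5874 -0.3449] rect [28.6 34. ]
red top 28 [223.1429 203.6429] [0.582  0.1651] rect [5. 4.]
pin top 59 [221.4237 171.5763] [0.6541 0.1591] rect [8.1 7.7]
pin scene 96 [368.4688 234.9479] [0.657  0.1635] rect [ 8. 13.]
```

```bash
cat > m1.py <<'E'
from m0 import *
print('----')
def px(im,n,x,y): print(n,x,y,cv2.cvtColor(im[y:y+1,x:x+1],cv2.COLOR_RGB2HSV)[0,0])
for a in((189,257),(180,250),(165,257)):px(T,"T",*a)
for a in((383,269),(370,265),(350,262),(400,275)):px(T,"T",*a)
for a in((218,250),(205,250),(213,190),(195,188)):px(S,"S",*a)
blue=lambda h,s,v:(h>100)&(h<160)&(s>40); green2=lambda h,s,v:(h>30)&(h<95)&(s>40)
black2=lambda h,s,v:(v<60)
rep("blue",T,"top",blue,(160,230,220,285),.004);rep("blue",S,"scene",blue,(395,215,455,250),.004)
rep("green",S,"scene",green2,(190,235,245,265),.004)
for cam,im,b in(("top",T,(345,245,420,295)),("scene",S,(175,170,250,205))):
    B=blobs(im,black2,b)[0];r=cv2.boxPoints(cv2.minAreaRect(B[2]))
    ap=cv2.approxPolyDP(cv2.convexHull(B[2]),4,True)[:,0]
    print(cam,B[0],P(onz(cam,B[1],.004)));print([list(P(onz(cam,p,.004)[:2])) for p in ap])
# stand roof
roof=lambda h,s,v:(s<45)&(v>90)
crop(T,(195,140,265,215),8,"st.png");crop(S,(325,225,405,305),8,"ss.png")
E
python3 m1.py|sed -n '/---/,$p'
```

```text
----
T 189 257 [121  75  99]
T 180 250 [121  69  96]
T 165 257 [ 13 173 150]
T 383 269 [ 11 113  45]
T 370 265 [ 11 105  51]
T 350 262 [ 13 177 154]
T 400 275 [ 9 83 43]
S 218 250 [ 67  66 135]
S 205 250 [ 65  62 132]
S 213 190 [11 69 63]
S 195 188 [10 74 62]
blue top 867 [188.4591 257.1845] [0.4425 0.2647] rect [31.8 33.2]
blue scene 776 [426.1534 233.116 ] [0.4462 0.2695] rect [42.6 22.7]
green scene 625 [218.0912 249.656 ] [ 0.6373 -0.1409] rect [21. 36.]
top 1148 [ 0.403  -0.2583  0.004 ]
[[np.float64(0.4356), np.float64(-0.1969)], [np.float64(0.4282), np.float64(-0.3234)], [np.float64(0.367), np.float64(-0.3178)], [np.float64(0.3796), np.float64(-0.1922)]]
scene 95 [ 0.3968 -0.277   0.004 ]
[[np.float64(0.4287), np.float64(-0.3182)], [np.float64(0.3716), np.float64(-0.3121)], [np.float64(0.3778), np.float64(-0.2071)], [np.float64(0.4339), np.float64(-0.2509)]]
```

View pics/st.png

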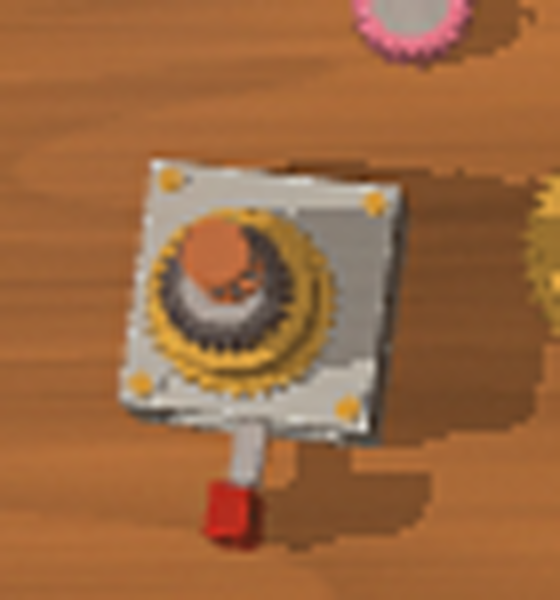

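View pics/ss.png

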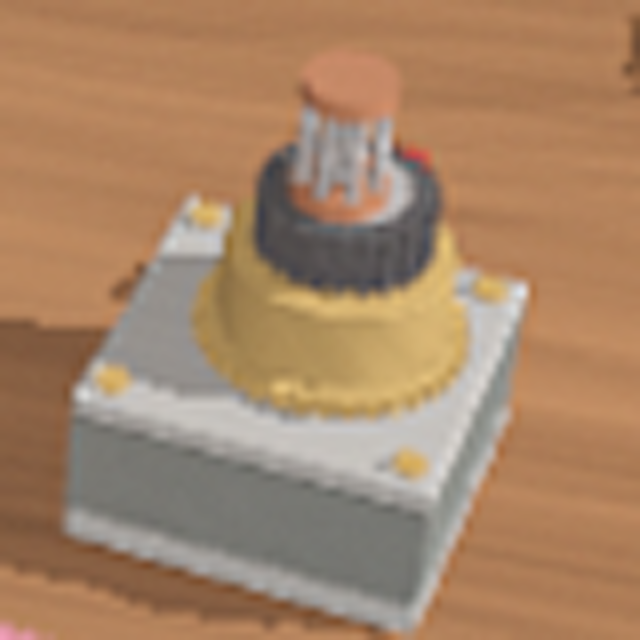

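```bash
cat >> h.py <<'E'
from scipy.spatial.transform import Rotation as Ro
def target(yaw):
    """tool down; jaw axis (tool z) at angle yaw in the world xy plane"""
    z=np.array([np.cos(yaw),np.sin(yaw),0]);y=np.array([0,0,-1.]);x=np.cross(y,z)
    return Ro.from_matrix(np.column_stack([x,y,z]))
def delta(p,yaw,s=None):
    s=s or sense();R=Ro.from_quat(s["tool_rot"]);yaws=[yaw]
    d=R.inv().apply(np.array(p)-s["tcp_pos"]);r=(R.inv()*target(yaw)).as_rotvec()
    print("delta",np.round(d,4),np.round(r,4),"dist",round(float(np.linalg.norm(d)),3))
def st():
    s=sense();R=Ro.from_quat(s["tool_rot"]).as_matrix();print("t",round(s["t"],2),"tcp",np.round(s["tcp_pos"],4),"jawyaw deg",round(np.degrees(np.arctan2(R[1,2],R[0,2])),1),"down",np.round(R[:,1],3),"gap",round(s["finger_gap"],3),"F",np.round(s["force"],1),"q",np.round(s["q"],2))
    return s
E
python3 - <<'E'
from m1 import *
print("=====");s=st()
# stand pegs (roof z .042) ; two views
t=[(170,180),(375,203),(140,383),(348,408)];
pt=[onz("top",(195+a/8-.5+.06,140+b/8-.5+.06),.044)[:2] for a,b in t]
sc=[(410,463),(490,288),(112,380),(207,215)] 
ps=[onz("scene",(325+a/8-.44,225+b/8-.44),.044)[:2] for a,b in sc]
print("top pegs",P(pt),"mean",P(np.mean(pt,0)));print("scene",P(ps),P(np.mean(ps,0)))
d=pt[0]-pt[2];e=pt[1]-pt[3];print(np.degrees(np.arctan2(d[1],d[0])),np.degrees(np.arctan2(e[1],e[0])))
# grip
g=onz("top",(195+228/8-.44,140+512/8-.44),.044);print("grip",P(g))
tg=[onz("top",(195+a/8-.44,140+b/8-.44),.022)[:2] for a,b in((252,425),(245,480))];print("tongue",P(tg))
E
python3 -c "
from h import *
delta([.656,.161,.2],np.radians(82))
delta([.656,.161,.2],np.radians(-98))"
```

```text
white top 362 [289.4227 249.5746] [ 0.4586 -0.0092] rect [20.9 20.9]
white scene 306 [303.8105 216.6144] [ 0.4606 -0.0032] rect [14. 25.]
green top 557 [338.1598 184.614 ] [ 0.6348 -0.1466] rect [25. 26.]
blue top 15 [176.6 267.4] [0.4155 0.2966] rect [14.2  2.3]
blue scene 736 [426.0068 233.0774] [0.4462 0.2692] rect [22. 40.]
mat top 436 [396.117 269.75 ] [ 0.3999 -0.2955] rect [33.1 23.9]
dome top 800 [414.5962 198.5988] [ 0.5874 -0.3449] rect [28.6 34. ]
red top 28 [223.1429 203.6429] [0.582  0.1651] rect [5. 4.]
pin top 59 [221.4237 171.5763] [0.6541 0.1591] rect [8.1 7.7]
pin scene 96 [368.4688 234.9479] [0.657  0.1635] rect [ 8. 13.]
----
T 189 257 [121  75  99]
T 180 250 [121  69  96]
T 165 257 [ 13 173 150]
T 383 269 [ 11 113  45]
T 370 265 [ 11 105  51]
T 350 262 [ 13 177 154]
T 400 275 [ 9 83 43]
S 218 250 [ 67  66 135]
S 205 250 [ 65  62 132]
S 213 190 [11 69 63]
S 195 188 [10 74 62]
blue top 867 [188.4591 257.1845] [0.4425 0.2647] rect [31.8 33.2]
blue scene 776 [426.1534 233.116 ] [0.4462 0.2695] rect [42.6 22.7]
green scene 625 [218.0912 249.656 ] [ 0.6373 -0.1409] rec
[... 321 characters left out ...]
.float64(-0.3121)], [np.float64(0.3778), np.float64(-0.2071)], [np.float64(0.4339), np.float64(-0.2509)]]
=====
t 0.1 tcp [0.1967 0.5926 0.2304] jawyaw deg 71.6 down [-0.001 -0.002 -1.   ] gap 1.0 F [-0.4 -0.5  1. ] q [ 1.07  0.53  1.43  0.    1.18 -0.18]
top pegs [[0.6952 0.185 ]
 [0.6861 0.116 ]
 [0.6261 0.1948]
 [0.6165 0.1253]] mean [0.656  0.1552]
scene [[0.6954 0.1892]
 [0.6257 0.1986]
 [0.6861 0.1201]
 [0.6168 0.1296]] [0.656  0.1594]
-8.081937577892896 -7.588483797857559
grip [0.5822 0.1653 0.044 ]
tongue [[0.6148 0.1604]
 [0.5959 0.1627]]
delta [ 0.5719  0.0307 -0.2646] [ 0.0019 -0.1812 -0.0006] dist 0.631
delta [ 0.5719  0.0307 -0.2646] [8.0000e-04 2.9604e+00 2.9000e-03] dist 0.631
```

Stand yaw is about -7.8°. The two views differ by a steady 4–5 mm in y, so I'll average them and then check the camera bias against the gripper itself. First I move above the pinion.

>>> play_rows --pt "0.572 -0.02 -0.265 0 -0.181 0" --pt "0.572 -0.02 -0.265 0 -0.181 0" --pt "0.572 -0.02 -0.265 0 -0.181 0" --pt "0.572 -0.02 -0.265 0 -0.181 0" --pt "0.572 -0.02 -0.265 0 -0.181 0" --pt "0.572 -0.02 -0.265 0 -0.181 0" --pt "0.572 -0.02 -0.265 0 -0.181 0" --pt "0.572 -0.02 -0.265 0 -0.181 0" --pt "0.572 -0.02 -0.265 0 -0.181 0" --pt "0.572 -0.02 -0.265 0 -0.181 0" --pt "0.572 -0.02 -0.265 0 -0.181 0" --pt "0.572 -0.02 -0.265 0 -0.181 0" --gripper 0.05 --force 40

```text
t: 1.3
tcp_pos: [0.6332, 0.1822, 0.2498]
tool_rot: [0.705, -0.05, 0.049, -0.705]
force: [0.7, 1.7, 0.4]
finger_gap: 0.584
```

```bash
sed -i 's/^rep/#rep/' m0.py
python3 - <<'E'
from h import *
s=st();delta([.6555,.1613,.15],np.radians(82),s)
E
```

```text
t 1.3 tcp [0.6332 0.1822 0.2498] jawyaw deg 82.0 down [-0.001  0.    -1.   ] gap 0.584 F [0.7 1.7 0.4] q [ 0.11  0.56  1.32  0.    1.27 -1.32]
delta [ 0.0251  0.0998 -0.0175] [ 0.0001 -0.0005 -0.0011] dist 0.104
```

>>> play_rows --pt "0 0 0 0 0 0" --pt "0 0 0 0 0 0"

```text
t: 1.5
tcp_pos: [0.6324, 0.1826, 0.2493]
tool_rot: [-0.705, 0.051, -0.05, 0.705]
force: [0.4, -0.5, -1.0]
finger_gap: 0.586
```

Run:
```python
from h import *
s=st();delta([.6555,.1613,.16],np.radians(82),s)
```

```text
t 1.5 tcp [0.6324 0.1826 0.2493] jawyaw deg 81.8 down [-0.002  0.    -1.   ] gap 0.586 F [ 0.4 -0.5 -1. ] q [ 0.11  0.56  1.32  0.    1.26 -1.32]
delta [ 0.026   0.0892 -0.0178] [ 0.     -0.0029 -0.002 ] dist 0.095
```

>>> play_rows --pt "0.026 0.03 -0.018 0 0 0" --pt "0.026 0.06 -0.018 0 0 0" --pt "0.026 0.089 -0.018 0 0 0" --pt "0.026 0.089 -0.018 0 0 0" --pt "0.026 0.089 -0.018 0 0 0"

```text
t: 2.0
tcp_pos: [0.6543, 0.1638, 0.1611]
tool_rot: [0.705, -0.049, 0.048, -0.705]
force: [0.1, 0.7, 0.9]
finger_gap: 0.584
```

Run:
```python
from h import *
s=st()
a=snapshot("scene");b=snapshot("top")
for n in("scene","top"):print(n,np.round(proj(n,s["tcp_pos"]),1))
cv2.imwrite("pics/s1.png",a[:,:,::-1]);cv2.imwrite("pics/t1.png",b[:,:,::-1])
def cr(im,box):
    x0,y0,x1,y1=box;return cv2.resize(im[y0:y1,x0:x1,::-1],(400,400),interpolation=cv2.INTER_CUBIC)
cv2.imwrite("pics/c1.png",np.hstack([cr(a,(320,160,420,260)),cr(b,(180,130,260,210))]))
```

```text
t 2.0 tcp [0.6543 0.1638 0.1611] jawyaw deg 82.1 down [-0.002  0.    -1.   ] gap 0.584 F [0.1 0.7 0.9] q [ 0.08  0.67  1.36  0.    1.11 -1.35]
scene [371.4 212.7]
top [216.7 167.8]
```

View pics/c1.png

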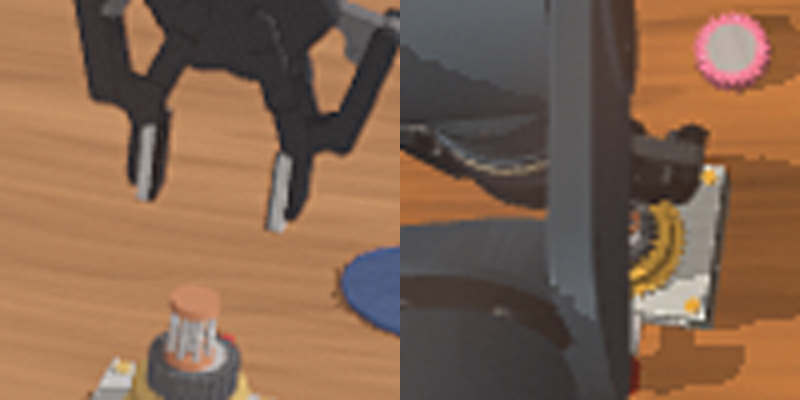

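Run:
```python
from h import *
s=st();delta([.6555,.1600,.089],np.radians(82),s)
```

```text
t 2.1 tcp [0.6562 0.1635 0.1633] jawyaw deg 82.1 down [ 0.003  0.    -1.   ] gap 0.587 F [0.6 0.3 0.8] q [ 0.08  0.67  1.36  0.    1.11 -1.35]
delta [-0.0004  0.0743 -0.0037] [-0.0008  0.0012  0.0031] dist 0.074
```

>>> play_rows --pt "0 0.02 -0.0036 0 0 0" --pt "0 0.04 -0.0036 0 0 0" --pt "0 0.055 -0.0036 0 0 0" --pt "0 0.065 -0.0036 0 0 0" --pt "0 0.07 -0.0036 0 0 0" --pt "0 0.073 -0.0036 0 0 0" --pt "0 0.073 -0.0036 0 0 0"

```text
t: 2.8
tcp_pos: [0.6552, 0.1589, 0.0884]
tool_rot: [-0.705, 0.049, -0.049, 0.705]
force: [-0.9, 0.7, 0.4]
finger_gap: 0.589
```

Run:
```python
from h import *
s=st()
a=snapshot("scene");st();crop(a,(330,200,410,280),8,"c2.png")
```

```text
t 2.8 tcp [0.6552 0.1589 0.0884] jawyaw deg 82.0 down [ 0.  0. -1.] gap 0.589 F [-0.9  0.7  0.4] q [ 0.07  0.76  1.41 -0.    0.97 -1.36]
t 2.85 tcp [0.6554 0.1589 0.0887] jawyaw deg 82.0 down [ 0.001  0.    -1.   ] gap 0.586 F [ 0.3 -0.7  1. ] q [ 0.07  0.76  1.41  0.    0.97 -1.36]
```

View pics/c2.png

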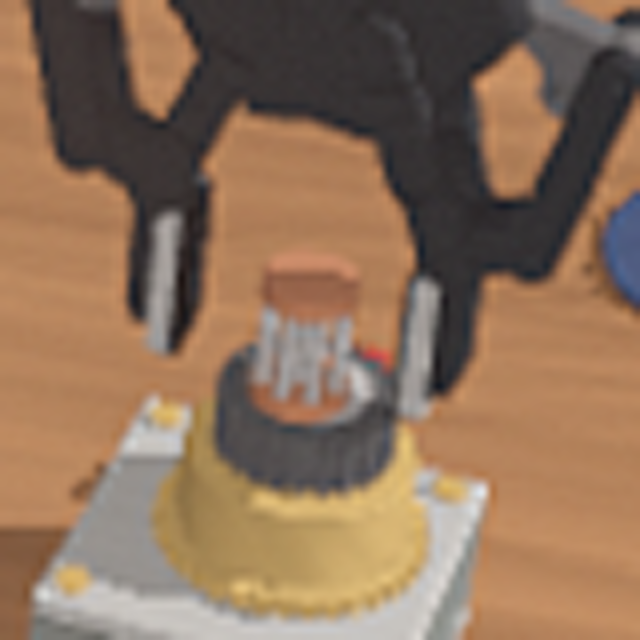

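>>> play_rows --pt "0 0 0 0 0 0" --pt "0 0 0 0 0 0" --pt "0 0 0 0 0 0" --pt "0 0 0 0 0 0" --pt "0 0 0 0 0 0" --pt "0 0 0 0 0 0" --gripper 0.0 --force 30

```text
t: 3.45
tcp_pos: [0.6555, 0.1589, 0.0889]
tool_rot: [-0.705, 0.049, -0.05, 0.705]
force: [0.6, -0.1, 5.4]
finger_gap: 0.249
```

Run:
```python
from h import *
s=st()
a=snapshot("scene");st();crop(a,(330,200,410,280),8,"c3.png")
```

```text
t 3.45 tcp [0.6555 0.1589 0.0889] jawyaw deg 82.0 down [ 0.001  0.    -1.   ] gap 0.249 F [ 0.6 -0.1  5.4] q [ 0.07  0.76  1.41 -0.    0.97 -1.36]
t 3.5 tcp [0.6555 0.1589 0.089 ] jawyaw deg 82.0 down [ 0.001  0.    -1.   ] gap 0.244 F [-0.  -0.3  5.5] q [ 0.07  0.76  1.41 -0.    0.97 -1.36]
```

View pics/c3.png

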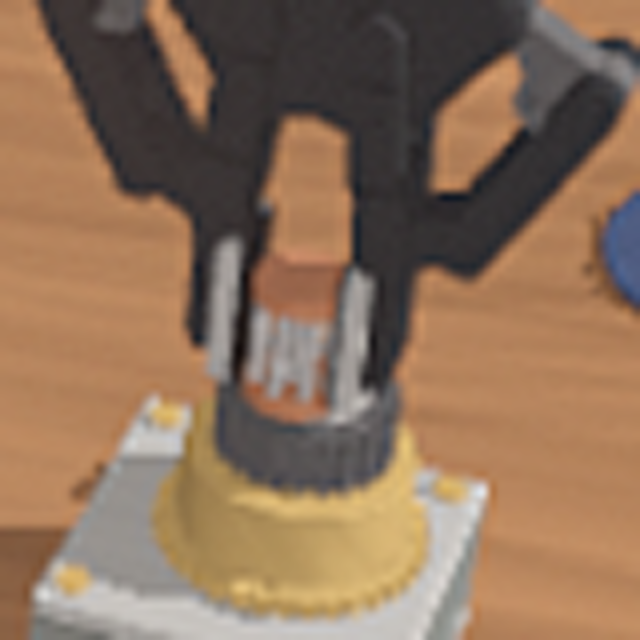

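Pinion gripped: gap 0.244, about 21 mm. It slid about 3.5 mm in y as the jaws centred it, so the true y lies close to the scene camera's reading. Next I lift it.

>>> play_rows --pt "0 -0.003 0 0 0 0" --pt "0 -0.015 0 0 0 0" --pt "0 -0.035 0 0 0 0" --pt "0 -0.06 0 0 0 0" --pt "0 -0.07 0 0 0 0" --pt "0 -0.07 0 0 0 0"

```text
t: 4.1
tcp_pos: [0.6562, 0.159, 0.1604]
tool_rot: [-0.705, 0.048, -0.051, 0.706]
force: [-0.3, 0.4, -0.6]
finger_gap: 0.248
```

Run:
```python
from h import *
s=st();delta([.4595,-.005,.1],np.radians(82),s)
a=snapshot("scene");st();crop(a,(330,180,410,280),6,"c4.png")
```

```text
t 4.1 tcp [0.6562 0.159  0.1604] jawyaw deg 82.0 down [ 0.004  0.    -1.   ] gap 0.248 F [-0.3  0.4 -0.6] q [ 0.07  0.67  1.36  0.    1.1  -1.36]
delta [-0.1721  0.0595 -0.1899] [-0.0009 -0.0001  0.004 ] dist 0.263
t 4.15 tcp [0.6551 0.1589 0.1588] jawyaw deg 82.0 down [ 0.001  0.    -1.   ] gap 0.243 F [ 0.4 -0.4 -2. ] q [ 0.07  0.67  1.37  0.    1.1  -1.36]
```

View pics/c4.png

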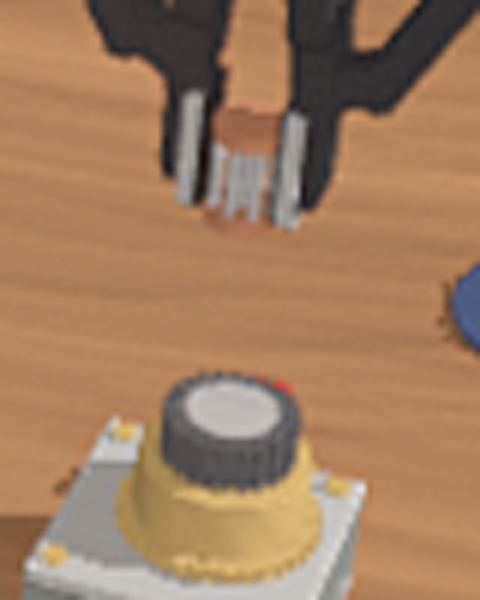

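>>> play_rows --pt "-0.02 0 -0.022 0 0 0" --pt "-0.05 0 -0.055 0 0 0" --pt "-0.08 0 -0.09 0 0 0" --pt "-0.11 0 -0.122 0 0 0" --pt "-0.14 0 -0.155 0 0 0" --pt "-0.16 0 -0.177 0 0 0" --pt "-0.171 0.01 -0.1896 0 0 0" --pt "-0.171 0.04 -0.1896 0 0 0" --pt "-0.171 0.07 -0.1896 0 0 0" --pt "-0.171 0.09 -0.1896 0 0 0" --pt "-0.171 0.09 -0.1896 0 0 0"

```text
t: 5.25
tcp_pos: [0.4565, -0.0045, 0.0654]
tool_rot: [-0.705, 0.052, -0.047, 0.706]
force: [-0.5, 0.5, -0.4]
finger_gap: 0.244
```

Run:
```python
from h import *
s=st();delta([.4595,-.005,.0100],np.radians(82),s)
a=snapshot("scene");b=snapshot("top");s=st();crop(a,(265,160,345,240),7,"c5.png");crop(b,(250,210,330,290),7,"c5t.png")
delta([.4595,-.005,.0100],np.radians(82),s)
```

```text
t 5.25 tcp [ 0.4565 -0.0045  0.0654] jawyaw deg 82.0 down [-0.008  0.002 -1.   ] gap 0.244 F [-0.5  0.5 -0.4] q [-0.26  0.61  1.98 -0.    0.56 -1.69]
delta [ 0.0035  0.0554 -0.0001] [-0.0009 -0.0005 -0.008 ] dist 0.056
t 5.35 tcp [ 0.4585 -0.0049  0.0676] jawyaw deg 82.0 down [-0.002  0.001 -1.   ] gap 0.246 F [ 0.8  0.1 -0.6] q [-0.26  0.61  1.98  0.    0.56 -1.69]
delta [0.0012 0.0576 0.    ] [-0.0003 -0.0002 -0.0025] dist 0.058
```

View pics/c5.png

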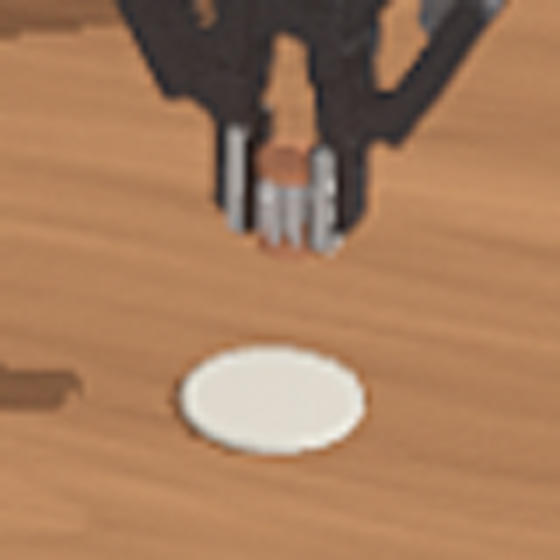

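View pics/c5t.png

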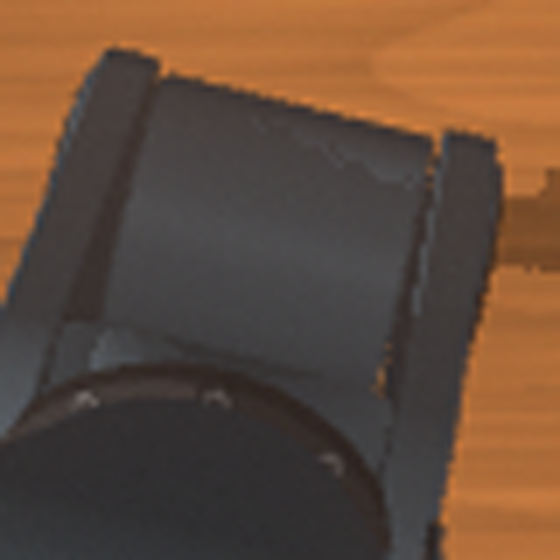

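Run:
```python
from h import *
P=lambda a:np.round(a,4)
q=lambda a,b:(265+a/7-.43,160+b/7-.43)
print("cap",P(onz("scene",q(284,158),.0945)),"base",P(onz("scene",q(288,240),.0625)),"disc",P(onz("scene",q(273,399),.004)))
print(P(proj("scene",[.4585,-.0049,.0945])),q(284,158))
```

```text
cap [ 0.4616 -0.0026  0.0945] base [ 0.457  -0.0015  0.0625] disc [ 0.4606 -0.0038  0.004 ]
[304.4964 181.3607] (305.14142857142855, 182.14142857142858)
```

>>> play_rows --pt "0.0015 0.02 -0.001 0 0 0" --pt "0.0015 0.04 -0.001 0 0 0" --pt "0.0015 0.048 -0.001 0 0 0" --pt "0.0015 0.052 -0.001 0 0 0" --pt "0.0015 0.052 -0.001 0 0 0" --pt "0.0015 0.052 -0.001 0 0 0"

```text
t: 5.95
tcp_pos: [0.461, -0.0063, 0.017]
tool_rot: [0.705, -0.049, 0.05, -0.705]
force: [-0.0, -0.5, -0.4]
finger_gap: 0.247
```

Run:
```python
from h import *
s=st();delta([.4595,-.006,.0095],np.radians(82),s)
```

```text
t 5.95 tcp [ 0.461  -0.0063  0.017 ] jawyaw deg 82.0 down [ 0.001 -0.    -1.   ] gap 0.247 F [-0.  -0.5 -0.4] q [-0.26  0.72  1.99  0.    0.43 -1.69]
delta [-0.0016  0.0075  0.0001] [ 0.0001 -0.      0.0013] dist 0.008
```

Lower slowly, stopping on contact.

>>> play_rows --pt "0 0.003 0 0 0 0" --pt "0 0.005 0 0 0 0" --pt "0 0.0065 0 0 0 0" --pt "0 0.0072 0 0 0 0" --pt "0 0.0072 0 0 0 0"

```text
t: 6.45
tcp_pos: [0.4606, -0.0063, 0.009]
tool_rot: [-0.705, 0.049, -0.049, 0.705]
force: [-0.3, -0.3, -1.2]
finger_gap: 0.251
```

Run:
```python
from h import *
s=st()
a=snapshot("scene");st();crop(a,(265,160,345,240),7,"c6.png")
```

```text
t 6.45 tcp [ 0.4606 -0.0063  0.009 ] jawyaw deg 82.0 down [-0.  0. -1.] gap 0.251 F [-0.3 -0.3 -1.2] q [-0.26  0.74  1.99 -0.    0.41 -1.69]
t 6.5 tcp [ 0.4606 -0.0063  0.009 ] jawyaw deg 82.0 down [-0.  0. -1.] gap 0.241 F [ 0.5  1.7 -0.3] q [-0.26  0.74  1.99 -0.    0.41 -1.69]
```

View pics/c6.png

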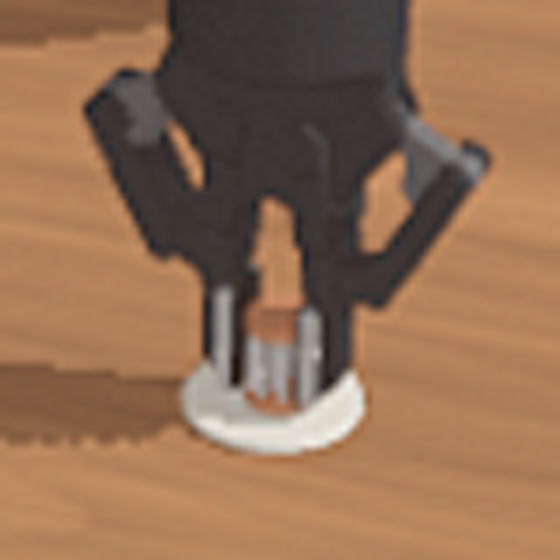

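The base is centred on the disc, at (270,400) in the crop. I'll lower 1 mm at a time until the force shows contact.

>>> play_rows --pt "0 0.001 0 0 0 0" --pt "0 0.001 0 0 0 0"

```text
t: 6.7
tcp_pos: [0.4606, -0.0063, 0.0089]
tool_rot: [0.705, -0.049, 0.05, -0.705]
force: [-1.0, 0.6, 9.1]
finger_gap: 0.244
```

>>> play_rows --pt "0 0.0007 0 0 0 0" --pt "0 0.0007 0 0 0 0"

```text
t: 6.9
tcp_pos: [0.4606, -0.0063, 0.0088]
tool_rot: [0.705, -0.049, 0.05, -0.705]
force: [-0.5, 0.6, 14.9]
finger_gap: 0.244
```

>>> play_rows --pt "0 -0.001 0 0 0 0" --pt "0 -0.001 0 0 0 0"

```text
t: 7.1
tcp_pos: [0.4608, -0.0063, 0.0089]
tool_rot: [0.705, -0.049, 0.05, -0.705]
force: [-0.6, -0.2, 7.4]
finger_gap: 0.242
```

>>> play_rows --pt "0 0 0 0 0 0" --pt "0 0 0 0 0 0" --pt "0 0 0 0 0 0" --pt "0 0 0 0 0 0" --pt "0 -0.01 0 0 0 0" --pt "0 -0.04 0 0 0 0" --pt "0 -0.08 0 0 0 0" --pt "0 -0.12 0 0 0 0" --pt "0 -0.13 0 0 0 0" --pt "0 -0.13 0 0 0 0" --gripper 0.05

```text
t: 8.1
tcp_pos: [0.4617, -0.0064, 0.1404]
tool_rot: [0.706, -0.048, 0.051, -0.705]
force: [-0.1, 0.2, -0.3]
finger_gap: 0.585
```

Run:
```python
from h import *
s=st()
a=snapshot("scene");s=st();crop(a,(265,160,345,240),5,"c7.png");crop(a,(330,220,410,300),8,"c7w.png")
cv2.imwrite("pics/s7.png",a[:,:,::-1])
delta([.6555,.161,.14],np.radians(82),s)
```

```text
t 8.1 tcp [ 0.4617 -0.0064  0.1404] jawyaw deg 82.0 down [ 0.005 -0.001 -1.   ] gap 0.585 F [-0.1  0.2 -0.3] q [-0.26  0.46  1.93 -0.    0.75 -1.69]
t 8.15 tcp [ 0.4606 -0.0063  0.139 ] jawyaw deg 82.0 down [ 0.002 -0.    -1.   ] gap 0.587 F [-1.3  0.1 -0.4] q [-0.26  0.46  1.93 -0.    0.75 -1.69]
delta [ 0.1697 -0.0007  0.1928] [ 0.0002 -0.0001  0.0016] dist 0.257
```

View pics/c7.png

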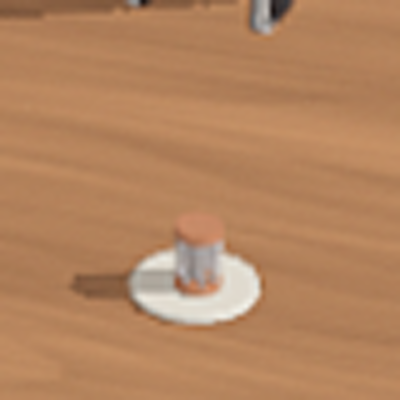

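View pics/c7w.png

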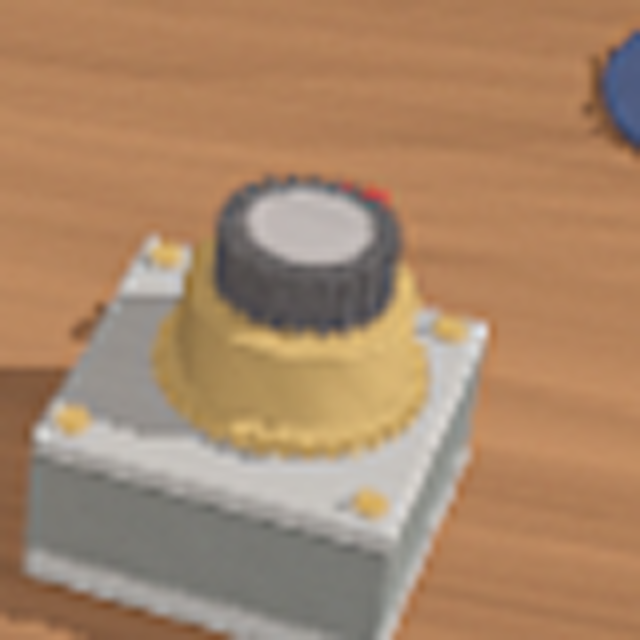

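Pinion stands upright, centred on the white disc. Wheel top centre is at about (368.3,247.7) in the scene view.

Run:
```python
from h import *
P=lambda a:np.round(a,4)
print("wheel",P(onz("scene",(368.3,247.7),.084)))
a=cv2.imread("pics/s7.png")[:,:,::-1].copy()
for ar,c,ct in blobs(a,lambda h,s,v:(s<35)&(v>120),(350,235,385,258))[:2]: print(ar,P(c),P(onz("scene",c,.084)))
```

```text
wheel [0.6506 0.1653 0.084 ]
134 [368.3134 247.6866] [0.6505 0.1654 0.084 ]
```

Run:
```python
from h import *
b=snapshot("top");crop(b,(190,140,260,210),8,"c8.png")
print(onz("top",(222.9,175.8),.084))
```

```text
[0.64946055 0.16000114 0.084     ]
```

View pics/c8.png

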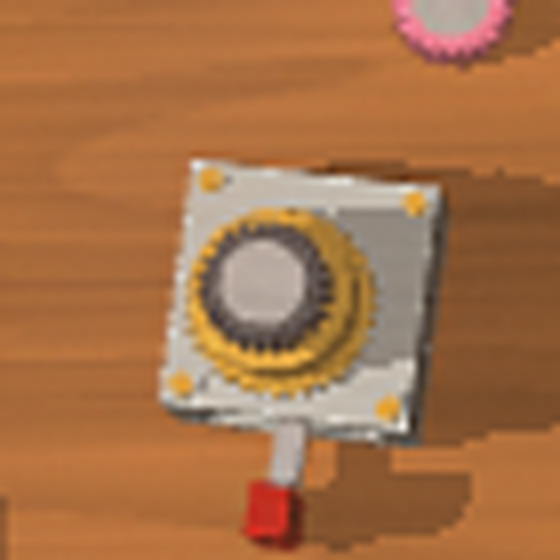

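>>> play_rows --pt "0.02 0 0.024 0 0 0" --pt "0.05 0 0.06 0 0 0" --pt "0.08 0 0.094 0 0 0" --pt "0.11 0 0.13 0 0 0" --pt "0.14 0 0.164 0 0 0" --pt "0.158 0 0.185 0 0 0" --pt "0.165 0 0.1936 0 0 0" --pt "0.165 0.02 0.1936 0 0 0" --pt "0.165 0.035 0.1936 0 0 0" --pt "0.165 0.045 0.1936 0 0 0" --pt "0.165 0.045 0.1936 0 0 0" --gripper 0.065

```text
t: 9.3
tcp_pos: [0.6485, 0.1615, 0.0905]
tool_rot: [0.706, -0.052, 0.048, -0.705]
force: [0.3, 0.5, -0.2]
finger_gap: 0.766
```

>>> play_rows --pt "0 0 0 0 0 0" --pt "0 0 0 0 0 0"

```text
t: 9.5
tcp_pos: [0.6514, 0.1621, 0.0942]
tool_rot: [-0.705, 0.049, -0.05, 0.705]
force: [0.6, -1.1, 0.0]
finger_gap: 0.762
```

Run:
```python
from h import *
s=st();delta([.651,.1625,.070],np.radians(82),s)
```

```text
t 9.5 tcp [0.6514 0.1621 0.0942] jawyaw deg 82.0 down [ 0.001  0.    -1.   ] gap 0.762 F [ 0.6 -1.1  0. ] q [ 0.08  0.75  1.41 -0.    0.98 -1.35]
delta [-0.0005  0.0242  0.0003] [-0.0003 -0.0006  0.0013] dist 0.024
```

>>> play_rows --pt "0 0.01 0 0 0 0" --pt "0 0.017 0 0 0 0" --pt "0 0.021 0 0 0 0" --pt "0 0.0235 0 0 0 0" --pt "0 0.0235 0 0 0 0" --pt "0 0.0235 0 0 0 0"

```text
t: 10.1
tcp_pos: [0.6511, 0.1625, 0.0699]
tool_rot: [0.705, -0.049, 0.049, -0.705]
force: [0.3, 0.1, -0.6]
finger_gap: 0.756
```

Run:
```python
from h import *
s=st()
a=snapshot("scene");s=st();crop(a,(330,210,410,290),8,"c9.png")
```

```text
t 10.1 tcp [0.6511 0.1625 0.0699] jawyaw deg 82.0 down [ 0. -0. -1.] gap 0.756 F [ 0.3  0.1 -0.6] q [ 0.08  0.78  1.42 -0.    0.93 -1.35]
t 10.15 tcp [0.6511 0.1625 0.07  ] jawyaw deg 82.0 down [ 0.  0. -1.] gap 0.763 F [-0.2 -0.7 -0.3] q [ 0.08  0.78  1.42 -0.    0.93 -1.35]
```

View pics/c9.png

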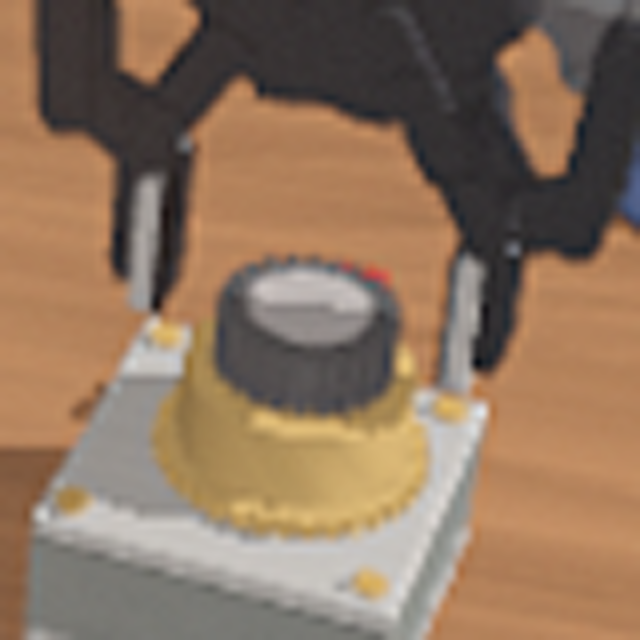

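>>> play_rows --pt "0 0 0 0 0 0" --pt "0 0 0 0 0 0" --pt "0 0 0 0 0 0" --pt "0 0 0 0 0 0" --pt "0 0 0 0 0 0" --pt "0 0 0 0 0 0" --gripper 0.0 --force 40

```text
t: 10.75
tcp_pos: [0.6514, 0.1625, 0.0705]
tool_rot: [-0.705, 0.049, -0.05, 0.705]
force: [-0.4, -0.1, 4.4]
finger_gap: 0.468
```

Run:
```python
from h import *
s=st()
a=snapshot("scene");s=st();crop(a,(330,210,410,290),8,"c10.png")
```

```text
t 10.75 tcp [0.6514 0.1625 0.0705] jawyaw deg 82.0 down [ 0.001  0.    -1.   ] gap 0.468 F [-0.4 -0.1  4.4] q [ 0.08  0.78  1.42  0.    0.93 -1.35]
t 10.8 tcp [0.6514 0.1625 0.0704] jawyaw deg 82.0 down [ 0.001  0.    -1.   ] gap 0.468 F [-0.4  1.4  5.9] q [ 0.08  0.78  1.42  0.    0.93 -1.35]
```

View pics/c10.png

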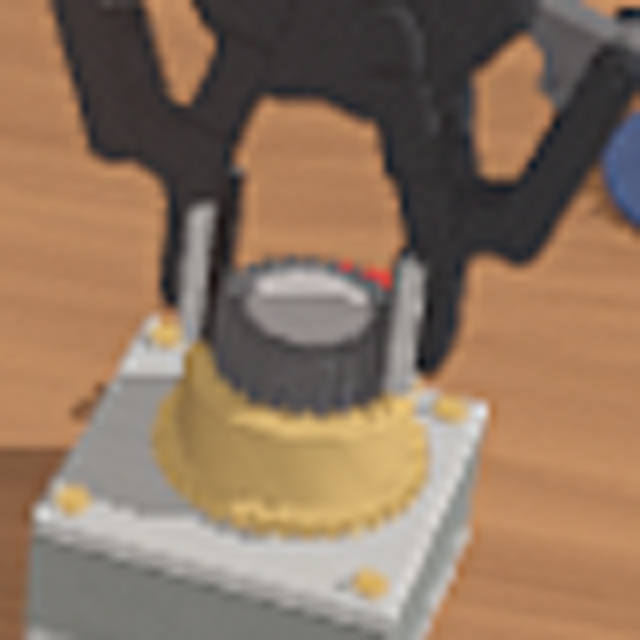

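>>> play_rows --pt "0 -0.003 0 0 0 0" --pt "0 -0.012 0 0 0 0" --pt "0 -0.03 0 0 0 0" --pt "0 -0.055 0 0 0 0" --pt "0 -0.07 0 0 0 0" --pt "0 -0.07 0 0 0 0"

```text
t: 11.4
tcp_pos: [0.6527, 0.1626, 0.1426]
tool_rot: [-0.705, 0.048, -0.051, 0.706]
force: [0.5, 0.6, -0.9]
finger_gap: 0.47
```

Run:
```python
from h import *
s=st()
a=snapshot("scene");s=st();crop(a,(330,170,410,270),6,"c11.png");delta([.636,-.144,.14],np.radians(82),s)
```

```text
t 11.4 tcp [0.6527 0.1626 0.1426] jawyaw deg 82.0 down [ 0.005  0.    -1.   ] gap 0.47 F [ 0.5  0.6 -0.9] q [ 0.08  0.69  1.39 -0.    1.06 -1.35]
t 11.45 tcp [0.6515 0.1625 0.141 ] jawyaw deg 82.0 down [ 0.002  0.    -1.   ] gap 0.471 F [ 0.2  0.  -0.9] q [ 0.08  0.69  1.39  0.    1.06 -1.35]
delta [ 0.0273  0.0009 -0.3057] [-0.0005 -0.0001  0.0023] dist 0.307
```

View pics/c11.png

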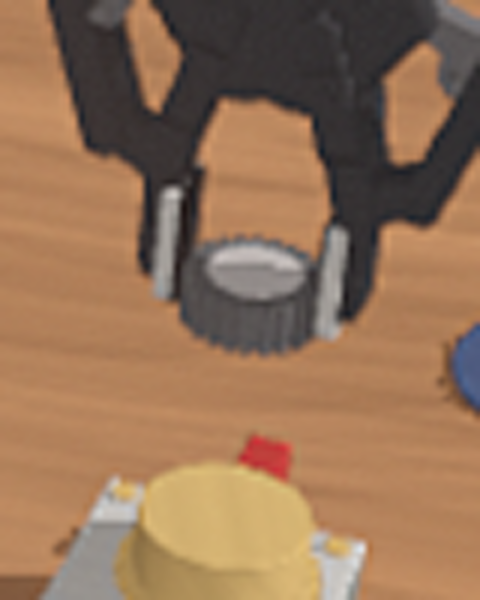

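Wheel held level. Carrying to the green disc.

>>> play_rows --pt "0.002 0 -0.02 0 0 0" --pt "0.006 0 -0.06 0 0 0" --pt "0.01 0 -0.1 0 0 0" --pt "0.013 0 -0.14 0 0 0" --pt "0.016 0 -0.18 0 0 0" --pt "0.02 0 -0.22 0 0 0" --pt "0.023 0 -0.26 0 0 0" --pt "0.026 0 -0.29 0 0 0" --pt "0.027 0.01 -0.3055 0 0 0" --pt "0.027 0.04 -0.3055 0 0 0" --pt "0.027 0.07 -0.3055 0 0 0" --pt "0.027 0.08 -0.3055 0 0 0"

```text
t: 12.65
tcp_pos: [0.6316, -0.1419, 0.0551]
tool_rot: [-0.704, 0.053, -0.046, 0.707]
force: [-1.2, 1.1, -0.9]
finger_gap: 0.47
```

>>> play_rows --pt "0 0 0 0 0 0" --pt "0 0 0 0 0 0" --pt "0 0 0 0 0 0"

```text
t: 12.95
tcp_pos: [0.6363, -0.1438, 0.0613]
tool_rot: [0.706, -0.048, 0.05, -0.705]
force: [0.1, -0.1, -1.0]
finger_gap: 0.473
```

Run:
```python
from h import *
P=lambda a:np.round(a,4)
print("barrel",P(onz("scene",(367.1,255.4),.068)))
s=st()
a=snapshot("scene");s=st();crop(a,(170,185,270,270),7,"c12.png");delta([.636,-.144,.0085],np.radians(82),s)
```

```text
barrel [0.6527 0.165  0.068 ]
t 12.95 tcp [ 0.6363 -0.1438  0.0613] jawyaw deg 82.0 down [ 0.003 -0.001 -1.   ] gap 0.473 F [ 0.1 -0.1 -1. ] q [-0.39  0.77  1.48  0.    0.88 -1.82]
t 13.0 tcp [ 0.6363 -0.1439  0.0614] jawyaw deg 82.0 down [ 0.003 -0.001 -1.   ] gap 0.47 F [ 0.5 -0.2 -0.9] q [-0.39  0.77  1.48  0.    0.88 -1.82]
delta [-0.0005  0.0529 -0.0001] [0.0007 0.0003 0.003 ] dist 0.053
```

View pics/c12.png

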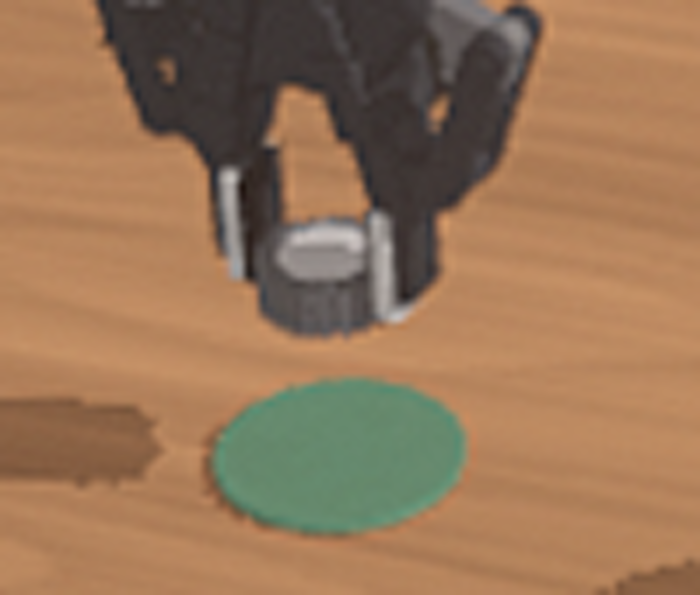

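Run:
```python
from h import *
q=lambda a,b:(170+a/7-.43,185+b/7-.43)
print(onz("scene",q(323,252),.075),onz("scene",q(339,454),.004))
```

```text
[ 0.63613319 -0.14176738  0.075     ] [ 0.63657918 -0.14135767  0.004     ]
```

Aligned to under 1 mm. Lowering.

>>> play_rows --pt "0 0.015 0 0 0 0" --pt "0 0.03 0 0 0 0" --pt "0 0.042 0 0 0 0" --pt "0 0.048 0 0 0 0" --pt "0 0.051 0 0 0 0" --pt "0 0.052 0 0 0 0" --pt "0 0.052 0 0 0 0" --pt "0 0.052 0 0 0 0"

```text
t: 13.8
tcp_pos: [0.6355, -0.144, 0.0083]
tool_rot: [0.706, -0.049, 0.05, -0.705]
force: [0.2, 0.0, -1.2]
finger_gap: 0.468
```

>>> play_rows --pt "0 0.001 0 0 0 0" --pt "0 0.001 0 0 0 0"

```text
t: 14.0
tcp_pos: [0.6353, -0.1439, 0.0072]
tool_rot: [0.705, -0.049, 0.05, -0.705]
force: [-0.7, -0.3, -1.7]
finger_gap: 0.467
```

>>> play_rows --pt "0 0.001 0 0 0 0" --pt "0 0.001 0 0 0 0"

```text
t: 14.2
tcp_pos: [0.6353, -0.1439, 0.0065]
tool_rot: [0.705, -0.049, 0.05, -0.705]
force: [-0.5, -0.3, 3.0]
finger_gap: 0.47
```

Contact (3 N). Releasing.

>>> play_rows --pt "0 0 0 0 0 0" --pt "0 0 0 0 0 0" --pt "0 0 0 0 0 0" --pt "0 0 0 0 0 0" --pt "0 -0.01 0 0 0 0" --pt "0 -0.04 0 0 0 0" --pt "0 -0.08 0 0 0 0" --pt "0 -0.12 0 0 0 0" --pt "0 -0.13 0 0 0 0" --pt "0 -0.13 0 0 0 0" --pt "0 -0.13 0 0 0 0" --gripper 0.065

```text
t: 15.3
tcp_pos: [0.6342, -0.1435, 0.1352]
tool_rot: [-0.705, 0.05, -0.049, 0.706]
force: [0.1, -0.3, -0.0]
finger_gap: 0.763
```

Run:
```python
from h import *
a=snapshot("scene");b=snapshot("top");s=st();crop(a,(170,185,270,270),5,"c13.png");crop(b,(190,140,260,210),8,"c13t.png")
cv2.imwrite("pics/s13.png",a[:,:,::-1]);cv2.imwrite("pics/t13.png",b[:,:,::-1])
crop(a,(330,220,410,300),8,"c13b.png")
```

```text
t 15.4 tcp [ 0.6337 -0.1433  0.1338] jawyaw deg 82.0 down [-0.004  0.002 -1.   ] gap 0.759 F [ 0.6  0.2 -0.2] q [-0.39  0.68  1.45 -0.    1.02 -1.82]
```

View pics/c13.png

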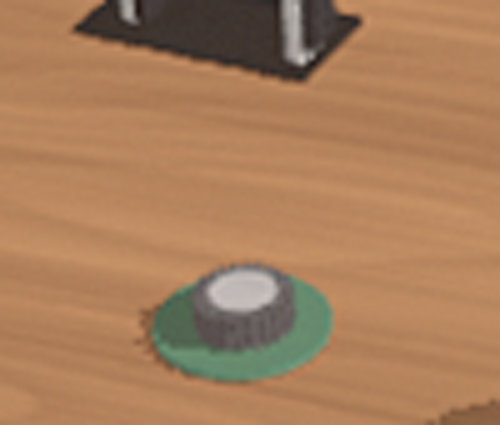

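View pics/c13t.png

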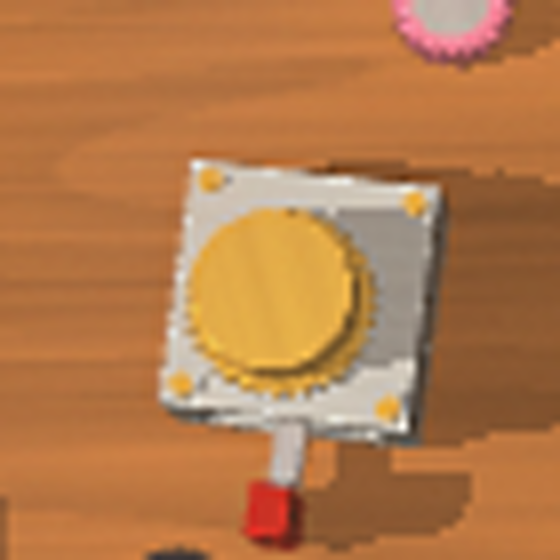

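View pics/c13b.png

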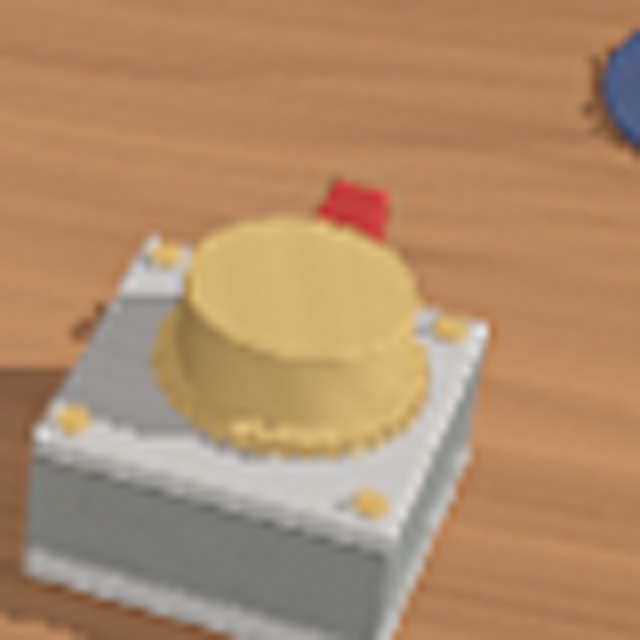

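Wheel is centred on the green disc. Next is the barrel, which is the smaller of the two and the one on the stand.

Run:
```python
from h import *
print(onz("top",(223.56,175.9),.068),onz("scene",(367.06,255.56),.068))
s=st();delta([.6515,.1625,.12],np.radians(82),s)
```

```text
[0.65228016 0.16059252 0.068     ] [0.65322244 0.16500499 0.068     ]
t 15.4 tcp [ 0.6337 -0.1433  0.1338] jawyaw deg 82.0 down [-0.004  0.002 -1.   ] gap 0.759 F [ 0.6  0.2 -0.2] q [-0.39  0.68  1.45 -0.    1.02 -1.82]
delta [-0.0249  0.0143  0.3053] [-0.001  -0.0002 -0.0041] dist 0.307
```

>>> play_rows --pt "-0.002 0 0.02 0 0 0" --pt "-0.005 0 0.06 0 0 0" --pt "-0.009 0 0.1 0 0 0" --pt "-0.012 0 0.14 0 0 0" --pt "-0.015 0 0.18 0 0 0" --pt "-0.019 0 0.22 0 0 0" --pt "-0.022 0 0.26 0 0 0" --pt "-0.025 0 0.29 0 0 0" --pt "-0.026 0 0.306 0 0 0" --pt "-0.026 0.02 0.306 0 0 0" --pt "-0.026 0.04 0.306 0 0 0" --pt "-0.026 0.05 0.306 0 0 0" --gripper 0.085

```text
t: 16.6
tcp_pos: [0.6501, 0.163, 0.0832]
tool_rot: [0.706, -0.051, 0.048, -0.705]
force: [-0.6, -0.4, -0.3]
finger_gap: 1.0
```

>>> play_rows --pt "0 0 0 0 0 0" --pt "0 0 0 0 0 0" --pt "0 0 0 0 0 0"

```text
t: 16.9
tcp_pos: [0.6528, 0.1626, 0.0868]
tool_rot: [-0.705, 0.049, -0.05, 0.705]
force: [0.2, -0.2, -0.0]
finger_gap: 0.997
```

Run:
```python
from h import *
a=snapshot("scene");s=st();crop(a,(330,200,410,290),7,"c14.png")
delta([.652,.163,.0495],np.radians(82),s)
```

```text
t 16.95 tcp [0.6529 0.1626 0.087 ] jawyaw deg 82.0 down [ 0.002  0.    -1.   ] gap 0.994 F [-0.2  0.6  1.1] q [ 0.08  0.76  1.41 -0.    0.96 -1.35]
delta [-0.001   0.0375  0.0002] [-0.0004 -0.0006  0.002 ] dist 0.037
```

View pics/c14.png

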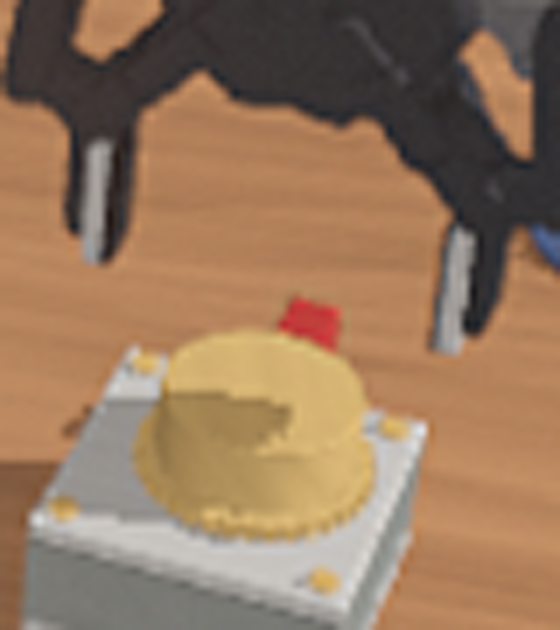

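Symmetric over the drum. Descending.

>>> play_rows --pt "0 0.01 0 0 0 0" --pt "0 0.02 0 0 0 0" --pt "0 0.03 0 0 0 0" --pt "0 0.034 0 0 0 0" --pt "0 0.037 0 0 0 0" --pt "0 0.037 0 0 0 0" --pt "0 0.037 0 0 0 0"

```text
t: 17.65
tcp_pos: [0.6522, 0.1629, 0.049]
tool_rot: [-0.705, 0.049, -0.049, 0.705]
force: [-0.3, -0.1, 0.2]
finger_gap: 0.999
```

>>> play_rows --pt "0 0 0 0 0 0" --pt "0 0 0 0 0 0" --pt "0 0 0 0 0 0" --pt "0 0 0 0 0 0" --pt "0 0 0 0 0 0" --pt "0 0 0 0 0 0" --gripper 0.0 --force 60

```text
t: 18.25
tcp_pos: [0.6527, 0.1629, 0.0499]
tool_rot: [-0.705, 0.049, -0.05, 0.705]
force: [-0.8, -0.1, 5.8]
finger_gap: 0.609
```

Run:
```python
from h import *
a=snapshot("scene");s=st();crop(a,(330,200,410,290),7,"c15.png")
```

```text
t 18.3 tcp [0.6527 0.1629 0.0498] jawyaw deg 82.0 down [ 0.002  0.    -1.   ] gap 0.605 F [ 0.3 -0.8  6.3] q [ 0.08  0.81  1.43 -0.    0.9  -1.35]
```

View pics/c15.png

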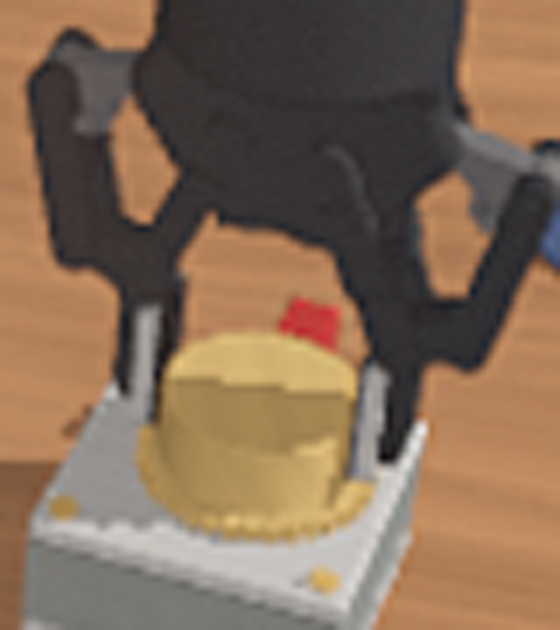

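>>> play_rows --pt "0 -0.003 0 0 0 0" --pt "0 -0.012 0 0 0 0" --pt "0 -0.03 0 0 0 0" --pt "0 -0.055 0 0 0 0" --pt "0 -0.07 0 0 0 0" --pt "0 -0.07 0 0 0 0" --pt "0 -0.07 0 0 0 0"

```text
t: 19.0
tcp_pos: [0.6516, 0.1628, 0.1187]
tool_rot: [0.705, -0.05, 0.049, -0.705]
force: [-0.7, -0.2, -2.1]
finger_gap: 0.606
```

Run:
```python
from h import *
a=snapshot("scene");s=st();crop(a,(330,160,430,260),6,"c16.png")
delta([.444,.267,.12],np.radians(82),s)
```

```text
t 19.05 tcp [0.6511 0.1627 0.1179] jawyaw deg 82.0 down [-0.002 -0.    -1.   ] gap 0.606 F [ 0.5  0.6 -1.5] q [ 0.08  0.72  1.4  -0.    1.02 -1.35]
delta [-0.2196 -0.0017  0.0744] [ 0.0005 -0.0002 -0.0021] dist 0.232
```

View pics/c16.png

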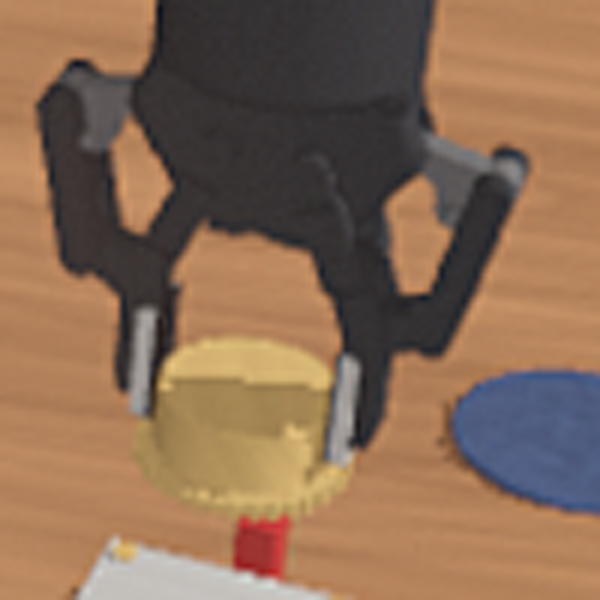

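Barrel held level. Carrying to the blue disc.

>>> play_rows --pt "-0.015 -0.003 0.005 0 0 0" --pt "-0.045 -0.003 0.015 0 0 0" --pt "-0.08 -0.003 0.027 0 0 0" --pt "-0.115 -0.003 0.039 0 0 0" --pt "-0.15 -0.003 0.05 0 0 0" --pt "-0.185 -0.003 0.062 0 0 0" --pt "-0.21 0 0.07 0 0 0" --pt "-0.22 0.01 0.0742 0 0 0" --pt "-0.22 0.035 0.0742 0 0 0" --pt "-0.22 0.055 0.0742 0 0 0" --pt "-0.22 0.055 0.0742 0 0 0" --pt "-0.22 0.055 0.0742 0 0 0"

```text
t: 20.25
tcp_pos: [0.4439, 0.2667, 0.0631]
tool_rot: [0.706, -0.05, 0.049, -0.705]
force: [-0.3, 0.2, -2.2]
finger_gap: 0.606
```

>>> play_rows --pt "0 0 0 0 0 0" --pt "0 0 0 0 0 0"

```text
t: 20.45
tcp_pos: [0.4452, 0.2671, 0.0647]
tool_rot: [-0.705, 0.049, -0.05, 0.706]
force: [-0.7, -0.2, -1.9]
finger_gap: 0.608
```

Run:
```python
from h import *
a=snapshot("scene");s=st();crop(a,(375,160,475,260),6,"c17.png")
delta([.444,.267,.013],np.radians(82),s)
```

```text
t 20.5 tcp [0.4452 0.2671 0.0647] jawyaw deg 82.0 down [ 0.002  0.001 -1.   ] gap 0.608 F [ 0.1 -0.3 -2.1] q [ 0.32  0.65  1.83 -0.    0.66 -1.11]
delta [-0.0012  0.0517 -0.0003] [-0.0008 -0.0003  0.0016] dist 0.052
```

View pics/c17.png

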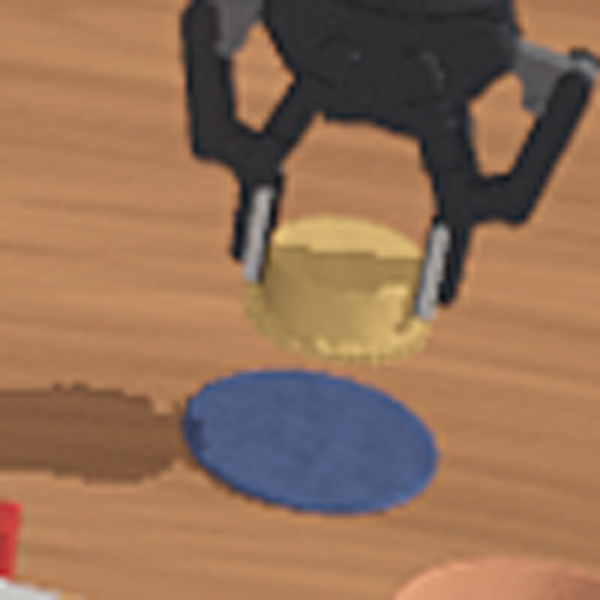

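Run:
```python
from h import *
q=lambda a,b:(375+a/6-.42,160+b/6-.42)
print(onz("scene",q(338,306),.058),onz("scene",q(311,442),.004))
```

```text
[0.43911739 0.27078886 0.058     ] [0.44659899 0.27011847 0.004     ]
```

Run:
```python
from h import *
q=lambda a,b:(375+a/6-.42,160+b/6-.42)
print(onz("scene",q(345,260),.083))
for x in(.444,.449):print(np.array(proj("scene",[x,.2695,.083])))
print(q(345,260))
b=snapshot("top");crop(b,(150,215,230,295),7,"c18.png")
```

```text
[0.44974779 0.26968456 0.083     ]
[432.11075633 201.56413703]
[432.00529154 202.72544916]
(432.08, 202.91333333333336)
```

View pics/c18.png

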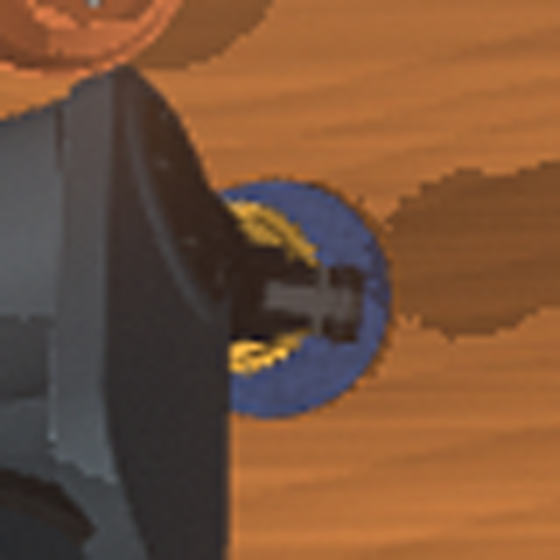

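Run:
```python
from h import *
q=lambda a,b:(150+a/7-.43,215+b/7-.43)
print(onz("top",q(240,286),.060),onz("top",q(270,297.5),.004))
```

```text
[0.44629243 0.2644076  0.06      ] [0.44280679 0.26561465 0.004     ]
```

Good enough: I'll shift x by -1 mm, within a 12 mm tolerance. Lowering.

>>> play_rows --pt "-0.001 0.015 0 0 0 0" --pt "-0.001 0.03 0 0 0 0" --pt "-0.001 0.042 0 0 0 0" --pt "-0.001 0.048 0 0 0 0" --pt "-0.001 0.05 0 0 0 0" --pt "-0.001 0.051 0 0 0 0" --pt "-0.001 0.051 0 0 0 0" --pt "-0.001 0.051 0 0 0 0"

```text
t: 21.35
tcp_pos: [0.4438, 0.2672, 0.0133]
tool_rot: [-0.705, 0.049, -0.05, 0.706]
force: [-0.1, -0.3, -1.7]
finger_gap: 0.601
```

>>> play_rows --pt "0 0.001 0 0 0 0" --pt "0 0.001 0 0 0 0"

```text
t: 21.55
tcp_pos: [0.4436, 0.2671, 0.012]
tool_rot: [-0.705, 0.049, -0.049, 0.705]
force: [0.3, 0.9, -2.5]
finger_gap: 0.609
```

>>> play_rows --pt "0 0.001 0 0 0 0" --pt "0 0.001 0 0 0 0"

```text
t: 21.75
tcp_pos: [0.4436, 0.2671, 0.0118]
tool_rot: [-0.705, 0.049, -0.05, 0.705]
force: [-1.5, 0.1, 5.5]
finger_gap: 0.606
```

>>> play_rows --pt "0 0 0 0 0 0" --pt "0 0 0 0 0 0" --pt "0 0 0 0 0 0" --pt "0 0 0 0 0 0" --pt "0 -0.01 0 0 0 0" --pt "0 -0.04 0 0 0 0" --pt "0 -0.08 0 0 0 0" --pt "0 -0.11 0 0 0 0" --pt "0 -0.11 0 0 0 0" --pt "0 -0.11 0 0 0 0" --pt "0 -0.11 0 0 0 0" --gripper 0.08

```text
t: 22.85
tcp_pos: [0.4427, 0.2668, 0.1203]
tool_rot: [0.706, -0.05, 0.049, -0.705]
force: [-0.4, 0.0, 0.1]
finger_gap: 0.935
```

Run:
```python
from h import *
a=snapshot("scene");b=snapshot("top");s=st()
cv2.imwrite("pics/s19.png",a[:,:,::-1]);cv2.imwrite("pics/t19.png",b[:,:,::-1])
crop(a,(325,205,475,305),5,"c19.png");crop(b,(190,145,260,215),8,"c19t.png")
```

```text
t 22.95 tcp [0.4426 0.2667 0.1197] jawyaw deg 82.0 down [-0.003 -0.001 -1.   ] gap 0.937 F [ 0.8  0.1 -0.1] q [ 0.33  0.55  1.8   0.    0.79 -1.11]
```

View pics/c19.png

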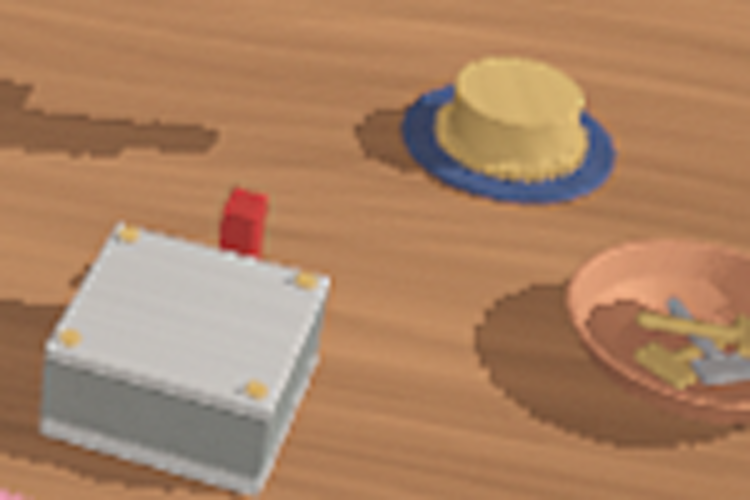

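View pics/c19t.png

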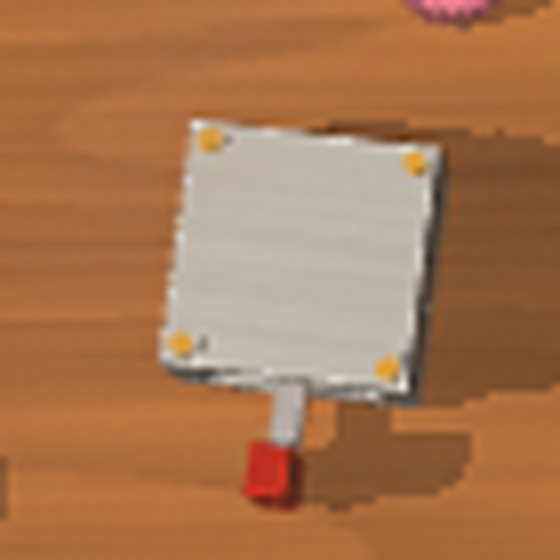

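Run:
```python
from h import *
a=cv2.imread("pics/s19.png")[:,:,::-1];b=cv2.imread("pics/t19.png")[:,:,::-1]
cv2.imwrite("pics/c20.png",np.hstack([cv2.resize(b[195:215,215:235,::-1],(400,400),interpolation=cv2.INTER_NEAREST),cv2.resize(a[238:262,362:386,::-1],(400,400),interpolation=cv2.INTER_NEAREST)]))
```

```text
(no output)
```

View pics/c20.png

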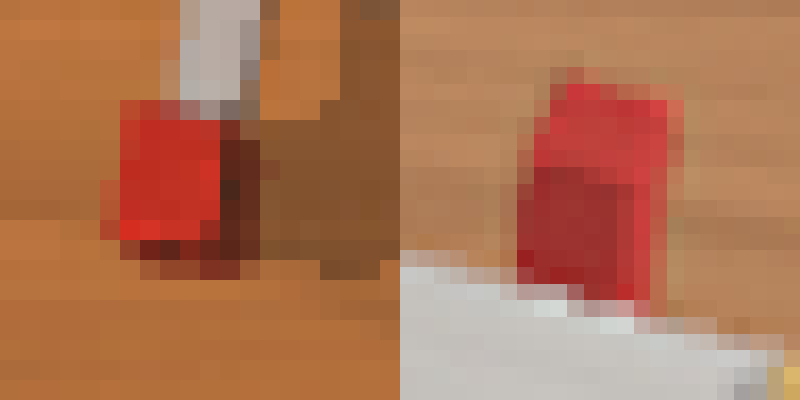

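Run:
```python
from h import *
print(onz("top",(222.9,203.0),.044),onz("scene",(373.8,245.5),.044))
# tongue center row, z=.022: columns 180..245 of left at rows 0-80
for u,v in((215+(180+255)/40-.5,195),(215+(175+245)/40-.5,199)):print(onz("top",(u,v),.022))
b=cv2.imread("pics/t19.png")[:,:,::-1].copy();a=cv2.imread("pics/s19.png")[:,:,::-1].copy()
for n,im,bx in(("top",b,(345,245,420,295)),):
    B=blobs(im,lambda h,s,v:(v<70)&(s<150),bx)[0];r=cv2.minAreaRect(B[2]);print(B[0],onz(n,B[1],.004))
    c=[onz(n,p,.004)[:2] for p in cv2.boxPoints(r)];print(np.round(c,4))
B=blobs(a,lambda h,s,v:(v<85)&(s<140),(175,170,250,205))[0];print(B[0],onz("scene",B[1],.004));print(np.round([onz("scene",p,.004)[:2] for p in cv2.approxPolyDP(cv2.convexHull(B[2]),3,True)[:,0]],4))
crop(b,(345,245,420,295),8,"c21.png")
crop(a,(175,170,250,205),8,"c21s.png")
s=st();delta([.58,.1675,.1],np.radians(82),s)
```

```text
[0.58369351 0.16571501 0.044     ] [0.58369303 0.1701661  0.044     ]
[0.60843593 0.16221813 0.022     ]
[0.5974852  0.16322791 0.022     ]
1169 [ 0.40314672 -0.25834598  0.004     ]
[[ 0.3765 -0.1902]
 [ 0.4416 -0.1976]
 [ 0.4295 -0.3271]
 [ 0.3647 -0.3189]]
667 [ 0.40625409 -0.25090363  0.004     ]
[[ 0.4333 -0.316 ]
 [ 0.3716 -0.3121]
 [ 0.3822 -0.1866]
 [ 0.4411 -0.1927]]
t 22.95 tcp [0.4426 0.2667 0.1197] jawyaw deg 82.0 down [-0.003 -0.001 -1.   ] gap 0.937 F [ 0.8  0.1 -0.1] q [ 0.33  0.55  1.8   0.    0.79 -1.11]
delta [ 0.15    0.0194 -0.0791] [ 0.0013 -0.0003 -0.0026] dist 0.171
```

View pics/c21.png

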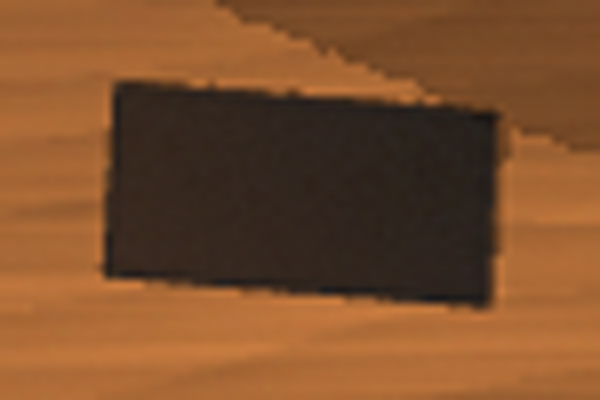

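View pics/c21s.png

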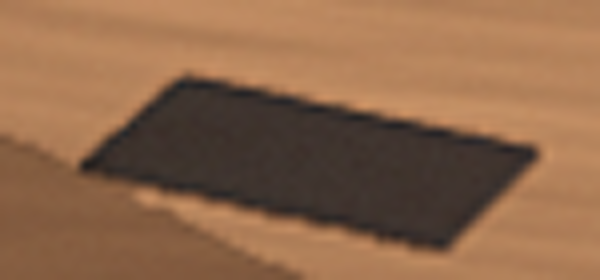

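Barrel is centred on blue. Red grip top centre is at about (222.9,203.0) in the top view and (373.8,245.5) in the scene view, giving roughly (0.5835, 0.168). The mat centre is at about (0.405, -0.255), its long axis at about 85°. Going to the grip.

>>> play_rows --pt "0.02 0 -0.01 0 0 0" --pt "0.05 0 -0.025 0 0 0" --pt "0.085 0 -0.043 0 0 0" --pt "0.115 0 -0.06 0 0 0" --pt "0.14 0 -0.072 0 0 0" --pt "0.153 0.01 -0.0784 0 0 0" --pt "0.153 0.03 -0.0784 0 0 0" --pt "0.153 0.05 -0.0784 0 0 0" --pt "0.153 0.05 -0.0784 0 0 0" --pt "0.153 0.05 -0.0784 0 0 0" --pt "0.153 0.05 -0.0784 0 0 0" --gripper 0.05

```text
t: 24.05
tcp_pos: [0.5841, 0.1686, 0.0712]
tool_rot: [-0.705, 0.049, -0.049, 0.705]
force: [0.0, 0.9, -0.1]
finger_gap: 0.588
```

Run:
```python
from h import *
a=snapshot("scene");s=st();crop(a,(335,190,415,270),7,"c22.png")
b=snapshot("top");crop(b,(190,160,260,230),7,"c22t.png")
delta([.5835,.168,.0155],np.radians(82),s)
```

```text
t 24.1 tcp [0.5844 0.1685 0.0716] jawyaw deg 82.0 down [ 0.001  0.    -1.   ] gap 0.585 F [0.2 0.1 0.5] q [ 0.1   0.72  1.6   0.    0.83 -1.33]
delta [-0.0009  0.0561 -0.0007] [-0.0003  0.0004  0.0013] dist 0.056
```

View pics/c22.png

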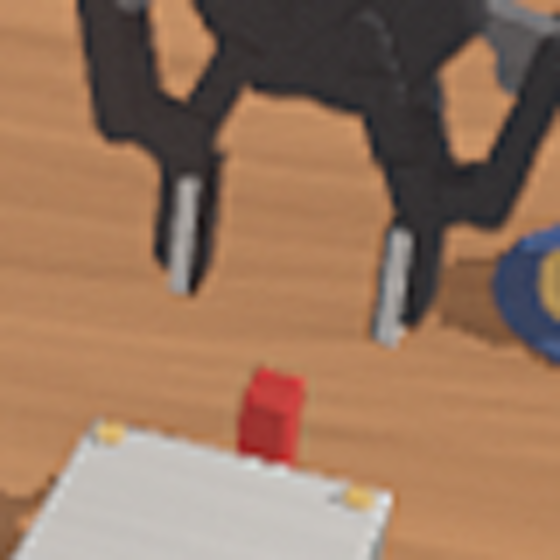

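>>> play_rows --pt "-0.001 0.015 -0.002 0 0 0" --pt "-0.001 0.03 -0.002 0 0 0" --pt "-0.001 0.042 -0.002 0 0 0" --pt "-0.001 0.05 -0.002 0 0 0" --pt "-0.001 0.054 -0.002 0 0 0" --pt "-0.001 0.056 -0.002 0 0 0" --pt "-0.001 0.056 -0.002 0 0 0" --pt "-0.001 0.056 -0.002 0 0 0"

```text
t: 24.95
tcp_pos: [0.5832, 0.1663, 0.0152]
tool_rot: [-0.705, 0.049, -0.05, 0.705]
force: [0.1, 0.1, -0.9]
finger_gap: 0.587
```

Run:
```python
from h import *
a=snapshot("scene");s=st();crop(a,(335,190,415,270),7,"c23.png")
```

```text
t 25.0 tcp [0.5832 0.1663 0.0153] jawyaw deg 82.0 down [ 0.001  0.    -1.   ] gap 0.586 F [-0.5 -0.3 -0. ] q [ 0.09  0.8   1.62 -0.    0.72 -1.34]
```

View pics/c23.png

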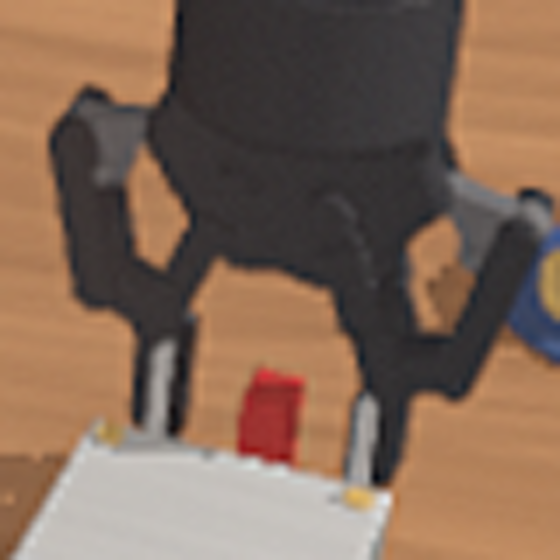

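Block is well between the pads. Closing firmly.

>>> play_rows --pt "0 0 0 0 0 0" --pt "0 0 0 0 0 0" --pt "0 0 0 0 0 0" --pt "0 0 0 0 0 0" --pt "0 0 0 0 0 0" --pt "0 0 0 0 0 0" --pt "0 0 0 0 0 0" --pt "0 0 0 0 0 0" --gripper 0.0 --force 80

```text
t: 25.8
tcp_pos: [0.5829, 0.1663, 0.0151]
tool_rot: [-0.705, 0.049, -0.049, 0.705]
force: [-1.6, -0.2, 4.1]
finger_gap: 0.152
```

Run:
```python
from h import *
a=snapshot("scene");s=st();crop(a,(335,190,415,270),7,"c24.png")
b=snapshot("top");crop(b,(190,150,260,230),7,"c24t.png")
```

```text
t 25.85 tcp [0.5829 0.1663 0.0151] jawyaw deg 82.0 down [ 0.  0. -1.] gap 0.146 F [-1.8  0.6  4.3] q [ 0.09  0.81  1.62 -0.    0.72 -1.34]
```

View pics/c24.png

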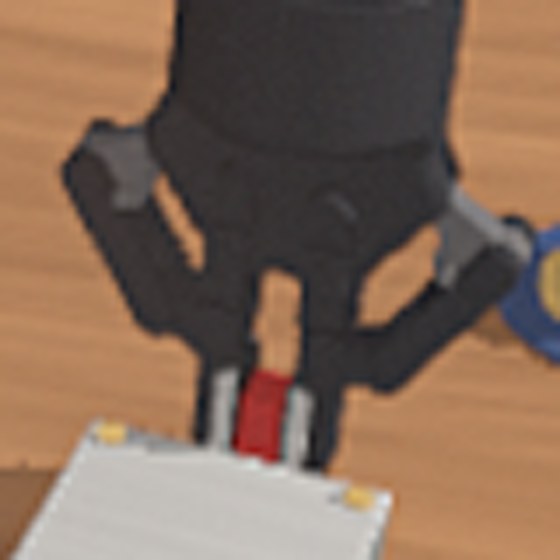

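View pics/c24t.png

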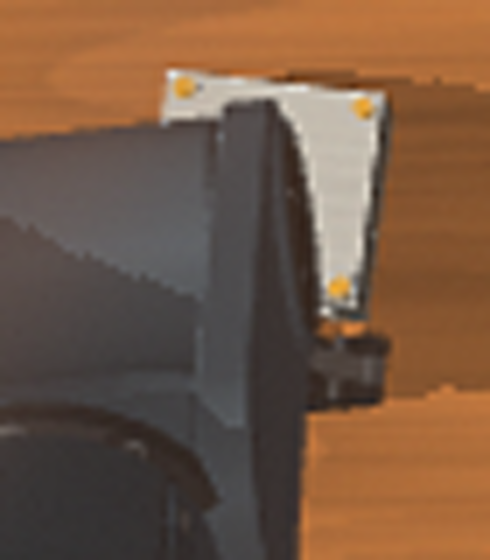

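>>> play_rows --pt "-0.004 -0.0005 0 0 0 0" --pt "-0.012 -0.001 0 0 0 0" --pt "-0.022 -0.001 0 0 0 0" --pt "-0.032 -0.001 0 0 0 0" --pt "-0.04 -0.001 0 0 0 0" --pt "-0.04 -0.001 0 0 0 0"

```text
t: 26.5
tcp_pos: [0.5407, 0.1721, 0.0157]
tool_rot: [0.706, -0.05, 0.048, -0.705]
force: [-0.2, -0.5, 0.5]
finger_gap: 0.149
```

Run:
```python
from h import *
a=snapshot("scene");s=st();crop(a,(335,190,415,270),7,"c25.png")
b=snapshot("top");crop(b,(190,150,260,230),7,"c25t.png")
```

```text
t 26.55 tcp [0.542  0.1721 0.0158] jawyaw deg 82.0 down [-0.001 -0.    -1.   ] gap 0.147 F [ 0.2 -0.6 -1. ] q [ 0.11  0.78  1.72  0.    0.65 -1.32]
```

View pics/c25.png

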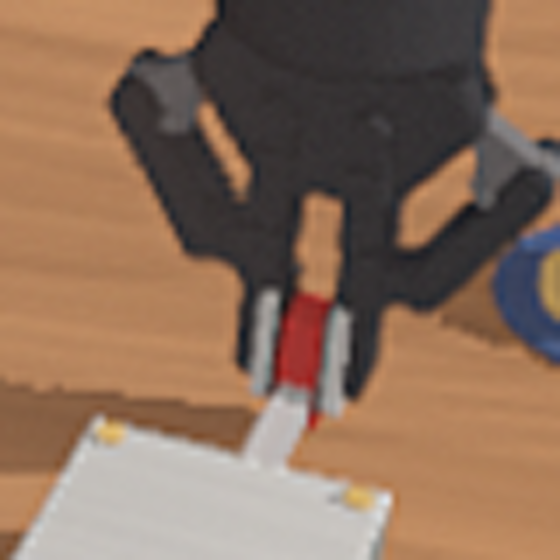

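View pics/c25t.png

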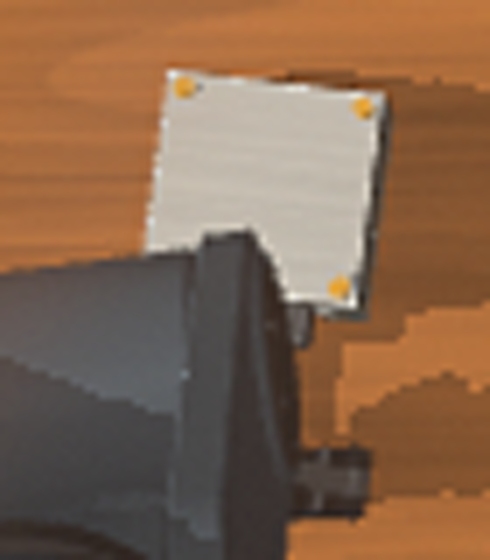

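It slides out freely. Continuing.

>>> play_rows --pt "-0.006 0 0 0 0 0" --pt "-0.016 0 0 0 0 0" --pt "-0.028 0 0 0 0 0" --pt "-0.04 0 0 0 0 0" --pt "-0.05 0 0 0 0 0" --pt "-0.055 0 0 0 0 0" --pt "-0.055 0 0 0 0 0" --pt "-0.055 0 0 0 0 0"

```text
t: 27.4
tcp_pos: [0.4893, 0.1796, 0.016]
tool_rot: [-0.705, 0.049, -0.05, 0.705]
force: [-0.8, -0.6, -0.9]
finger_gap: 0.15
```

Run:
```python
from h import *
a=snapshot("scene");s=st();crop(a,(335,180,425,280),6,"c26.png")
```

```text
t 27.45 tcp [0.4896 0.1796 0.016 ] jawyaw deg 82.0 down [ 0.001  0.    -1.   ] gap 0.148 F [ 0.6  0.1 -0.6] q [ 0.14  0.75  1.84 -0.    0.55 -1.29]
```

View pics/c26.png

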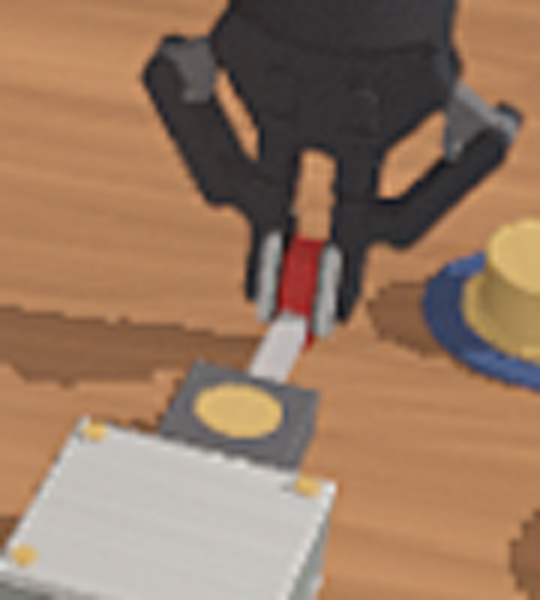

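>>> play_rows --pt "0 -0.004 0 0 0 0" --pt "0 -0.015 0 0 0 0" --pt "0 -0.03 0 0 0 0" --pt "0 -0.05 0 0 0 0" --pt "0 -0.07 0 0 0 0" --pt "0 -0.085 0 0 0 0" --pt "0 -0.09 0 0 0 0" --pt "0 -0.09 0 0 0 0" --pt "0 -0.09 0 0 0 0"

```text
t: 28.35
tcp_pos: [0.4884, 0.1794, 0.1057]
tool_rot: [0.705, -0.05, 0.049, -0.705]
force: [0.1, -0.7, -0.7]
finger_gap: 0.151
```

Run:
```python
from h import *
a=snapshot("scene");s=st();crop(a,(325,140,425,260),5,"c27.png")
delta([.409,-.206,.106],np.radians(-5),s)
```

```text
t 28.4 tcp [0.4882 0.1794 0.1053] jawyaw deg 82.0 down [-0.001 -0.    -1.   ] gap 0.145 F [-0.4 -0.4 -1.7] q [ 0.14  0.58  1.8  -0.    0.76 -1.29]
delta [-0.0247 -0.0005 -0.3927] [ 1.3000e-03  1.5182e+00 -7.0000e-04] dist 0.393
```

View pics/c27.png

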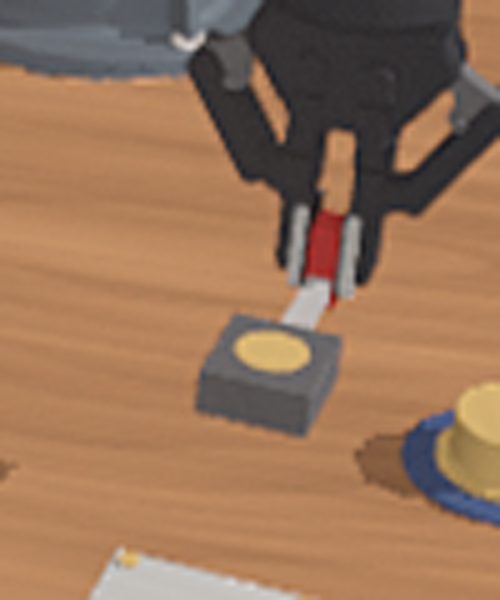

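Cassette held level and clear. Swing to the mat with the case end towards -y.

>>> play_rows --pt "-0.001 0 -0.02 0 0.1 0" --pt "-0.003 0 -0.05 0 0.23 0" --pt "-0.005 0 -0.085 0 0.36 0" --pt "-0.007 0 -0.12 0 0.49 0" --pt "-0.01 0 -0.155 0 0.62 0" --pt "-0.012 0 -0.19 0 0.75 0" --pt "-0.014 0 -0.225 0 0.88 0" --pt "-0.016 0 -0.26 0 1.01 0" --pt "-0.018 0 -0.295 0 1.14 0" --pt "-0.02 0 -0.33 0 1.27 0" --pt "-0.023 0 -0.365 0 1.4 0" --pt "-0.0247 0 -0.3927 0 1.518 0"

```text
t: 29.6
tcp_pos: [0.4088, -0.2076, 0.1051]
tool_rot: [-0.476, 0.523, -0.522, 0.476]
force: [0.0, -0.1, -0.7]
finger_gap: 0.144
```

>>> play_rows --pt "0 0 0 0 0 0" --pt "0 0 0 0 0 0" --pt "0 0 0 0 0 0"

```text
t: 29.9
tcp_pos: [0.409, -0.2046, 0.1053]
tool_rot: [-0.478, 0.522, -0.52, 0.478]
force: [-0.1, -0.2, -1.6]
finger_gap: 0.15
```

Run:
```python
from h import *
a=snapshot("scene");b=snapshot("top");s=st();crop(a,(150,100,290,220),5,"c28.png");crop(b,(330,220,430,310),6,"c28t.png")
delta([.409,-.206,.04],np.radians(-5),s)
```

```text
t 30.0 tcp [ 0.4093 -0.2045  0.1056] jawyaw deg -4.9 down [-0.001  0.001 -1.   ] gap 0.145 F [ 0.7 -0.1 -0.7] q [-0.71  0.53  1.96  0.    0.66 -0.62]
delta [ 0.0016  0.0656 -0.0001] [ 0.0011  0.0023 -0.0009] dist 0.066
```

View pics/c28.png

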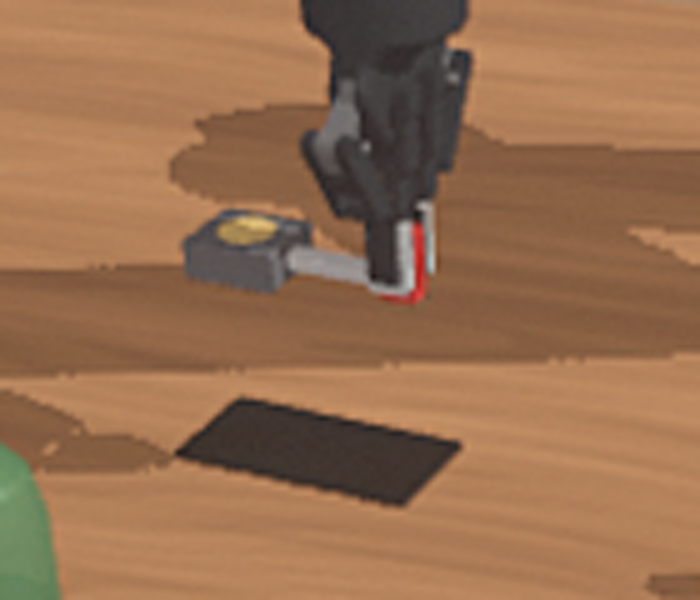

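View pics/c28t.png

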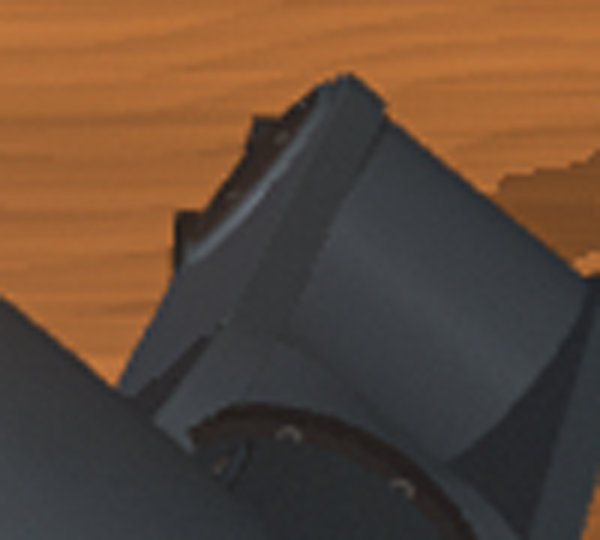

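Run:
```python
from h import *
print(onz("scene",(199.2,145.6),.1185))
q=lambda a,b:(150+a/5-.4,100+b/5-.4)
c=[onz("scene",q(*p),.004)[:2] for p in((242,398),(462,443),(405,506),(176,454))];print(np.round(c,4),np.mean(c,0))
```

```text
[ 0.40261627 -0.28143085  0.1185    ]
[[ 0.3668 -0.3115]
 [ 0.3776 -0.1856]
 [ 0.4442 -0.1899]
 [ 0.4307 -0.3178]] [ 0.40482398 -0.25121614]
```

Aligned; adjust y by -2.5 mm and lower.

>>> play_rows --pt "0.0025 0.02 0 0 0 0" --pt "0.0025 0.04 0 0 0 0" --pt "0.0025 0.06 0 0 0 0" --pt "0.0025 0.075 0 0 0 0" --pt "0.0025 0.082 0 0 0 0" --pt "0.0025 0.086 0 0 0 0" --pt "0.0025 0.088 0 0 0 0" --pt "0.0025 0.088 0 0 0 0" --pt "0.0025 0.088 0 0 0 0"

```text
t: 30.9
tcp_pos: [0.4097, -0.2086, 0.0184]
tool_rot: [0.478, -0.521, 0.522, -0.478]
force: [-0.0, 0.7, -1.3]
finger_gap: 0.147
```

Run:
```python
from h import *
a=snapshot("scene");s=st();crop(a,(160,120,270,220),7,"c29.png")
delta([.409,-.207,.0125],np.radians(-5),s)
```

```text
t 30.95 tcp [ 0.4096 -0.2086  0.0184] jawyaw deg -5.0 down [ 0.001 -0.001 -1.   ] gap 0.145 F [-0.6  0.7 -1. ] q [-0.71  0.71  1.99  0.    0.43 -0.63]
delta [-0.0015  0.0059 -0.0008] [-0.0009  0.0003  0.0007] dist 0.006
```

View pics/c29.png

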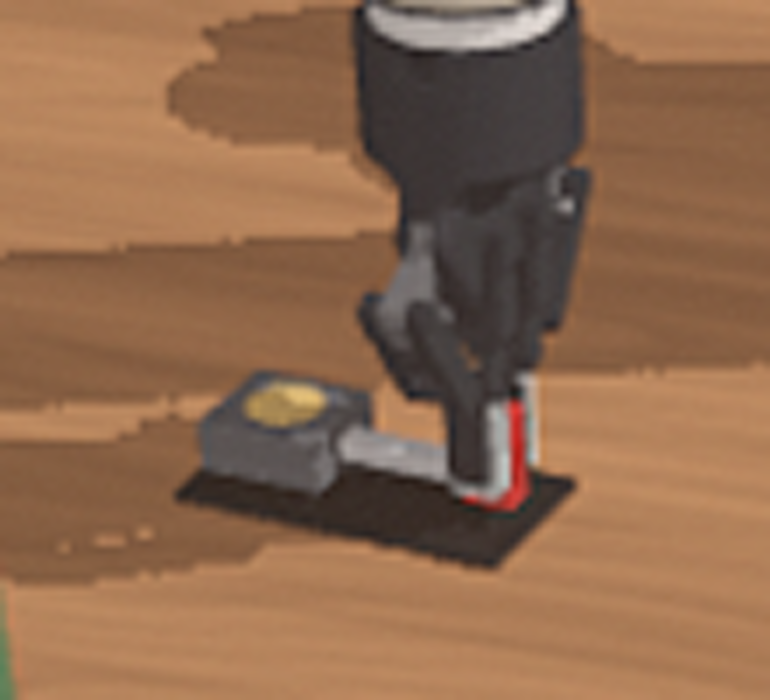

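>>> play_rows --pt "-0.001 0.002 0 0 0 0" --pt "-0.001 0.004 0 0 0 0" --pt "-0.001 0.0055 0 0 0 0" --pt "-0.001 0.006 0 0 0 0" --pt "-0.001 0.006 0 0 0 0"

```text
t: 31.45
tcp_pos: [0.4094, -0.2074, 0.0117]
tool_rot: [-0.478, 0.521, -0.521, 0.478]
force: [-0.2, -0.2, -1.2]
finger_gap: 0.145
```

>>> play_rows --pt "0 0.001 0 0 0 0" --pt "0 0.001 0 0 0 0"

```text
t: 31.65
tcp_pos: [0.4095, -0.2074, 0.0113]
tool_rot: [0.478, -0.521, 0.521, -0.478]
force: [-1.0, 0.3, 4.5]
finger_gap: 0.148
```

>>> play_rows --pt "0 0.0007 0 0 0 0" --pt "0 0.0007 0 0 0 0"

```text
t: 31.85
tcp_pos: [0.4095, -0.2074, 0.0113]
tool_rot: [0.478, -0.521, 0.522, -0.478]
force: [-1.3, 0.2, 11.4]
finger_gap: 0.147
```

Contact. Back off 0.5 mm, release and rise.

>>> play_rows --pt "0 -0.0006 0 0 0 0" --pt "0 -0.0006 0 0 0 0"

```text
t: 32.05
tcp_pos: [0.4095, -0.2074, 0.0113]
tool_rot: [0.478, -0.521, 0.521, -0.478]
force: [-1.1, 1.2, 8.1]
finger_gap: 0.149
```

>>> play_rows --pt "0 0 0 0 0 0" --pt "0 0 0 0 0 0" --pt "0 0 0 0 0 0" --pt "0 0 0 0 0 0" --pt "0 -0.01 0 0 0 0" --pt "0 -0.03 0 0 0 0" --pt "0 -0.07 0 0 0 0" --pt "0 -0.11 0 0 0 0" --pt "0 -0.15 0 0 0 0" --pt "0 -0.15 0 0 0 0" --pt "0 -0.15 0 0 0 0" --gripper 0.045

```text
t: 33.15
tcp_pos: [0.4097, -0.2076, 0.1621]
tool_rot: [0.478, -0.52, 0.522, -0.478]
force: [-0.6, 0.2, -0.6]
finger_gap: 0.524
```

Run:
```python
from h import *
a=snapshot("scene");s=st();cv2.imwrite("pics/s30.png",a[:,:,::-1]);crop(a,(160,120,270,220),7,"c30.png");delta([.41,.09,.16],np.radians(-5),s)
```

```text
t 33.2 tcp [ 0.409  -0.207   0.1609] jawyaw deg -5.0 down [-0.  0. -1.] gap 0.531 F [-0.2 -1.  -0.6] q [-0.71  0.42  1.91  0.    0.81 -0.63]
delta [-0.2959  0.0009 -0.0248] [ 0.0001  0.0003 -0.0001] dist 0.297
```

View pics/c30.png

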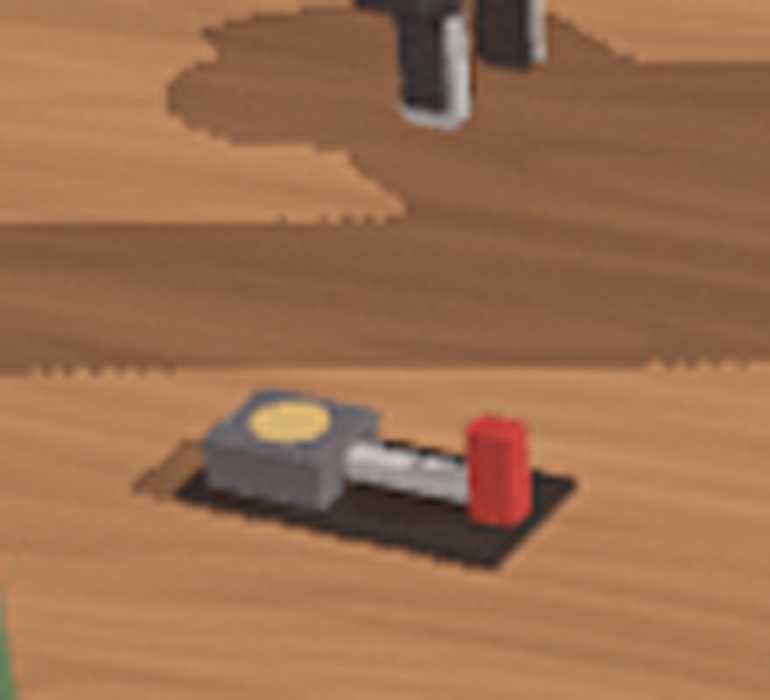

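>>> play_rows --pt "-0.02 -0.02 0 0 0 0" --pt "-0.06 -0.04 0 0 0 0" --pt "-0.1 -0.05 0 0 0 0" --pt "-0.14 -0.05 0 0 0 0" --pt "-0.18 -0.05 0 0 0 0" --pt "-0.22 -0.05 0 0 0 0" --pt "-0.26 -0.05 0 0 0 0" --pt "-0.29 -0.05 0 0 0 0" --pt "-0.3 -0.05 0 0 0 0" --pt "-0.3 -0.05 0 0 0 0" --pt "-0.3 -0.05 0 0 0 0"

```text
t: 34.3
tcp_pos: [0.435, 0.0908, 0.2099]
tool_rot: [-0.478, 0.522, -0.521, 0.477]
force: [0.5, 0.5, -0.1]
finger_gap: 0.524
```

Run:
```python
from h import *
a=snapshot("scene");b=snapshot("top");s=st();cv2.imwrite("pics/s31.png",a[:,:,::-1]);crop(b,(300,150,440,290),4,"c31.png");crop(a,(170,170,450,270),2.8,"c31s.png")
```

```text
t 34.4 tcp [0.4353 0.0903 0.2103] jawyaw deg -5.1 down [-0.001 -0.    -1.   ] gap 0.529 F [-0.3 -0.5 -0.1] q [-0.05  0.32  1.89 -0.    0.93  0.04]
```

View pics/c31.png

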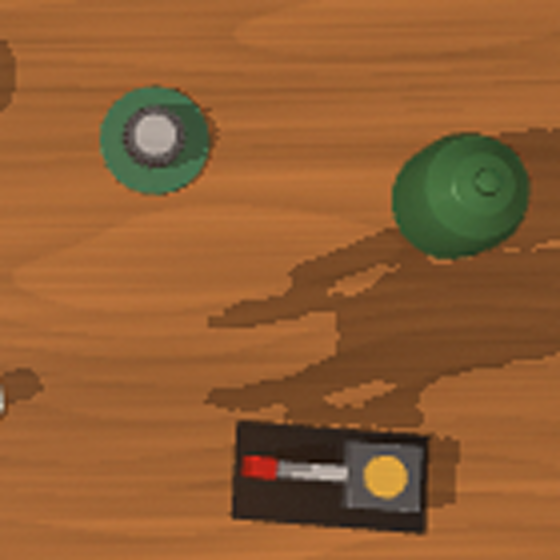

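View pics/c31s.png

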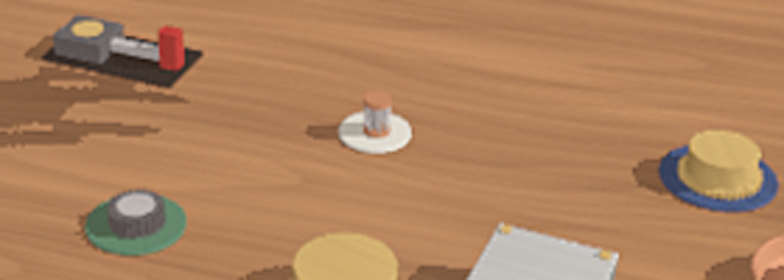

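All four parts look centred and the dome stands where it was. The cassette spans 243–424 px of the mat's 235–428 in the crop. Handing in.

```bash
python3 -c "
from h import *
s=st();print(sign_off())"
```

```text
t 34.4 tcp [0.4353 0.0903 0.2103] jawyaw deg -5.1 down [-0.001 -0.    -1.   ] gap 0.529 F [-0.3 -0.5 -0.1] q [-0.05  0.32  1.89 -0.    0.93  0.04]
the job is handed in; nothing more can be done
None
```

I took the stack apart in order: pinion to the white disc, wheel to the green disc, barrel to the blue disc. Then I drew the cassette about 94 mm out of the front and laid it on the black mat. I set every part down until the force reading showed contact before letting go. The job was handed in at 34.4 s, and no verdict was reported.

**Last checks:** in the last pictures all four parts stand upright and look centred to within a few mm. The cassette lies lengthwise along the mat and the dome looks unmoved. The arm was clear of everything at z ≈ 0.21 m, with no load on the tool.

**Disagreements and gaps:**
- The two cameras differed by about 4–5 mm in y throughout. I averaged them and used where the jaws closed on each part as a further check.
- Before lowering the barrel, my x readings of it ranged from 439 to 450 mm, so its centring in x is the least certain. The final views show it near the middle of the blue disc.
- The final centring was judged by eye in enlarged crops. I did not measure it again numerically.

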